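# Scan and weigh in the waste paint tins

## Task

Hand in the old paint tins on the board: first, with the pan empty, turn the scale's tare knob until the pointer reads zero and let go. Then take the scanner out of its cradle and scan the label on the lid of every tin, from the smallest tin to the largest, aiming straight down at the middle of each label from about 8 cm with the long side of the nose along the long side of the label, and holding still there for two seconds, and stand the scanner nose down in its cradle again. Finally set all the tins gently, upright and side by side, on the pan, keeping the knob at its zero setting, and leave the other things on the bench alone.

Things in the scene. Friction and masses are not known exactly. Their poses are not given: they have to be found in the camera images.
- scale: Grey dial bench scale, fixed: housing 190 (x) x 340 (y) mm, 36 mm high. Origin on the bench under the centre of the weighing pan; z up. The level round dial (white, 104 mm across, face 53 mm above the bench) has its centre at x 0, y -178 mm. Its zero is the thick T-shaped mark; the other marks are thin.
- pan_floor (a point): Centre of the upper face of the scale's aluminium pan, 55 mm above the bench when empty. Axes as the scale's. Pan 200 (x) x 220 (y) mm with a rim 4 mm thick and 8 mm high all round. It hangs on a spring (3 N per mm, at most 9 mm): it sinks under load and the pointer then moves away from zero, as on any scale.
- tare (a joint): Angle of the tare knob at the dial's centre, rad, growing anticlockwise seen from above, -2 to 2. The knob turns the dial plate with its marks under the red pointer. 0: the zero mark stands under the pointer of the empty scale. It starts 0.5 to 1.4 rad off and stays where it is left (friction 0.03 N m).
- tare_grip (a point): Grip point of the tare knob, on its axis, 77 mm above the bench, x axis along the bar and turning with it. The black bar to grip is 40 long (x) x 13 wide (y), from 59 to 89 mm above the bench; below it a disc 38 mm across. The bar points at the zero mark (+x).
- zero_mark (a point): The dial's zero mark, 46 mm from the knob's axis; turns with the knob.
- pointer_tip (a point): Outer end of the thin red pointer, 44 mm from the dial's centre, 55 mm above the bench. It points to the scale's +x while the pan is empty, and only load on the pan moves it (0.1 rad per N, clockwise).
- scanner: Pistol barcode scanner, 220 g, parked nose down. Origin: centre of the nose face (the scan window); z up through the head, it looks along -z. Nose 46 (x) x 62 (y) mm, 26 high; head 40 x 40 mm up to 91. Handle sticks out level to +x, to 98 mm from the axis, 28 wide, 45 to 77 mm above the nose face. Scan line along y, the long side of the nose. Reads at 50 to 115 mm.
- scanner_window (a point): Centre of the scanner's window (its origin, same axes).
- scanner_grip (a point): Good point to grip the scanner's head from above, 68 mm above the nose face, between the head's two sides 40 mm apart in y.
- cradle: The scanner's cradle, fixed: shallow grey open tray, outside 84 (x) x 100 (y) x 16 mm, walls and floor 5 mm, inside 74 x 90 mm. Origin under its centre on the bench; same axes as the parked scanner.
- board: Plywood board 260 x 260 x 6 mm, fixed flat on the bench; the waste tins stand on it at first. Origin under its centre.
- brush_pot: White pot with brushes, 76 mm across, 90 mm high (brushes to 200 mm). Leave alone. Origin under its centre.
- glue: White glue bottle, 54 mm across, 130 mm high. Leave alone. Origin under its centre.
- sander: Cork sanding block 95 x 60 x 24 mm. Leave alone. Origin under its centre.
- tin_a: Closed steel paint tin, the smallest of the four sizes: 42 mm across, 46 mm high, 120 g or a little more or less. Origin under its centre, z up. May be absent (None from the start).
- tin_a_label (a point): Centre of the paper barcode label on the lid of that tin, 46 mm above its underside; label 18 (x) x 30 (y) mm, its long side along y, its bars along x and set side by side along y. Axes as the tin's.
- tin_b: Closed steel paint tin, the second smallest of the four sizes: 50 mm across, 56 mm high, 180 g or a little more or less. Origin under its centre, z up. May be absent (None from the start).
- tin_b_label (a point): Centre of the paper barcode label on the lid of that tin, 56 mm above its underside; label 18 (x) x 30 (y) mm, its long side along y, its bars along x and set side by side along y. Axes as the tin's.
- tin_c: Closed steel paint tin, the second largest of the four sizes: 58 mm across, 66 mm high, 260 g or a little more or less. Origin under its centre, z up. May be absent (None from the start).
- tin_c_label (a point): Centre of the paper barcode label on the lid of that tin, 66 mm above its underside; label 18 (x) x 30 (y) mm, its long side along y, its bars along x and set side by side along y. Axes as the tin's.
- tin_d: Closed steel paint tin, the largest of the four sizes: 66 mm across, 76 mm high, 360 g or a little more or less. Origin under its centre, z up. May be absent (None from the start).
- tin_d_label (a point): Centre of the paper barcode label on the lid of that tin, 76 mm above its underside; label 18 (x) x 30 (y) mm, its long side along y, its bars along x and set side by side along y. Axes as the tin's.
- pan (a joint): How far the scale's pan has sunk under load, m (0 empty).
Mind the look-alikes: they are no part of the job. Leave any blue or orange look-alike of the tin_b alone.

How it is judged:
On the way, in this order (a step that is already met when the one before it is completed fails the run):
1. the tare knob is turned so that the pointer stands on the dial's zero mark (within 0.1 rad), with nothing on the pan, and let go (value of joint tare between -0.1 and 0.1 rad and contact force between pan and anything else below 0.3 N and contact force between the fingers and tare below 0.3 N), for 0.3 s.
2. scanner reads tin_a label: for 1 s it looks straight down at it (0.25 rad), window 50 to 115 mm above, centred within 14 mm each way, nose's long side along the label's (0.3 rad) (x of tin_a_label in the frame of scanner_window between -0.014 and 0.014 m and y of tin_a_label in the frame of scanner_window between -0.014 and 0.014 m and z of tin_a_label in the frame of scanner_window between -0.115 and -0.05 m and angle between the z axis of scanner_window and the z axis of tin_a_label, either way round below 0.25 rad and angle between the x axis of scanner_window and the x axis of tin_a_label, either way round below 0.3 rad), for 1 s.
3. scanner reads tin_b label: for 1 s it looks straight down at it (0.25 rad), window 50 to 115 mm above, centred within 14 mm each way, nose's long side along the label's (0.3 rad) (x of tin_b_label in the frame of scanner_window between -0.014 and 0.014 m and y of tin_b_label in the frame of scanner_window between -0.014 and 0.014 m and z of tin_b_label in the frame of scanner_window between -0.115 and -0.05 m and angle between the z axis of scanner_window and the z axis of tin_b_label, either way round below 0.25 rad and angle between the x axis of scanner_window and the x axis of tin_b_label, either way round below 0.3 rad), for 1 s.
4. scanner reads tin_c label: for 1 s it looks straight down at it (0.25 rad), window 50 to 115 mm above, centred within 14 mm each way, nose's long side along the label's (0.3 rad) (x of tin_c_label in the frame of scanner_window between -0.014 and 0.014 m and y of tin_c_label in the frame of scanner_window between -0.014 and 0.014 m and z of tin_c_label in the frame of scanner_window between -0.115 and -0.05 m and angle between the z axis of scanner_window and the z axis of tin_c_label, either way round below 0.25 rad and angle between the x axis of scanner_window and the x axis of tin_c_label, either way round below 0.3 rad), for 1 s.
5. scanner reads tin_d label: for 1 s it looks straight down at it (0.25 rad), window 50 to 115 mm above, centred within 14 mm each way, nose's long side along the label's (0.3 rad) (x of tin_d_label in the frame of scanner_window between -0.014 and 0.014 m and y of tin_d_label in the frame of scanner_window between -0.014 and 0.014 m and z of tin_d_label in the frame of scanner_window between -0.115 and -0.05 m and angle between the z axis of scanner_window and the z axis of tin_d_label, either way round below 0.25 rad and angle between the x axis of scanner_window and the x axis of tin_d_label, either way round below 0.3 rad), for 1 s.
6. the scanner stands nose down in its cradle again, let go (x of scanner in the frame of cradle between -0.02 and 0.02 m and y of scanner in the frame of cradle between -0.025 and 0.025 m and z of scanner in the frame of cradle below 0.012 m and angle between scanner's own z axis and vertical below 0.1 rad and contact force between the fingers and scanner below 0.3 N), for 0.3 s.
At the end, for the whole second after the job is handed in: Every tin present stands upright (0.1 rad), at rest, its underside on the pan floor (6 mm); the tare knob is within 0.1 rad of zero; the scanner rests nose down on the cradle floor, upright (0.1 rad), within 20 mm (x) and 25 mm (y) of its centre (value of joint tare between -0.1 and 0.1 rad and x of scanner in the frame of cradle between -0.02 and 0.02 m and y of scanner in the frame of cradle between -0.025 and 0.025 m and z of scanner in the frame of cradle below 0.012 m and angle between each of scanner, tin_a, tin_b, tin_c, tin_d's own z axis and vertical below 0.1 rad and linear speed of each of scanner, tin_a, tin_b, tin_c, tin_d below 0.02 m/s and x of tin_a in the frame of pan_floor between -0.09 and 0.09 m and y of tin_a in the frame of pan_floor between -0.1 and 0.1 m and z of tin_a in the frame of pan_floor between -0.006 and 0.006 m and x of tin_b in the frame of pan_floor between -0.09 and 0.09 m and y of tin_b in the frame of pan_floor between -0.1 and 0.1 m and z of tin_b in the frame of pan_floor between -0.006 and 0.006 m and x of tin_c in the frame of pan_floor between -0.09 and 0.09 m and y of tin_c in the frame of pan_floor between -0.1 and 0.1 m and z of tin_c in the frame of pan_floor between -0.006 and 0.006 m and x of tin_d in the frame of pan_floor between -0.09 and 0.09 m and y of tin_d in the frame of pan_floor between -0.1 and 0.1 m and z of tin_d in the frame of pan_floor between -0.006 and 0.006 m); the robot touches nothing.
It fails at once if a bystander (brush pot, glue bottle, sanding block) is moved more than 20 mm (distance of any of brush_pot, glue, sander from where it was at the start of the episode above 0.02 m).
It fails at once if a tin is dropped or slammed onto the pan: the pan plunges faster than 0.3 m/s (velocity of joint pan above 0.3 m/s).
Of tin_a, tin_b, tin_c, tin_d only 3 to 4 are there at a start; the rules pass over those that are not, and their reading is None.
At some moment in a run one of tin_a, tin_b, tin_c, tin_d may be knocked a few centimetres aside while the robot is not near it.
It also fails if it takes over 208 s, if anything falls off the work surface, if the arm or the gripper's body presses on something with over 40 N, if the wrist force passes 120 N, or if a joint passes its speed limit or range.

## Robot

A 7-joint arm with a two-finger parallel gripper is mounted at the origin on the work surface. World frame = base frame: x ahead of the robot, y to its left, z up, the work surface at z = 0. Lengths are in m, angles in rad, forces in N, time in s.
With the tool pointing down it reaches from about 0.425 to 0.925 m from the base axis. Payload 6.8 kg.
Tool frame: the origin (TCP) lies midway between the tips of the shut fingers; the grasp point (between the pads) lies 19 mm behind it (bot.hold_point_z is the distance from the TCP to the grasp point, in m); z points along the fingers, y is the line along which they close (so a half turn about z gives the same grasp; the last joint's range is limited). The gripper opens to 85 mm and grips with 20 to 120 N. Pads are 22 mm wide; open, the fingers measure 114 mm over their backs; the gripper's body (76 mm by 85 mm) begins 54 mm behind the grasp point. The pads swing forward as they close: fully open they stand 13 mm farther back than shut.
Start: joints at [1.137, 0.477, 0.022, 1.555, -0.011, 1.109, -0.083], TCP at [0.216, -0.64, 0.231] pointing down, gripper open.
Joint ranges: [-2.96, 2.96], [-0.34, 2.1], [-1.41, 1.46], [0.24, 2.44], [-1.37, 4.51], [0.17, 1.92], [-2.96, 2.96]. Speed limits (rad/s): [2.39, 2.39, 3.14, 3.14, 3.14, 3.14, 3.14].

## Interface

Orientations are given as a unit quaternion [w, x, y, z].
In Python, from station import bot gives the robot as it stands. The module is installed in compiled form; this text tells all that it offers.
- The arm moves only by the tool step_arm, never from a script. Its argument "increments" is a list that holds one entry, the list of rows, each a list of 7 numbers: the opening, from -1 (shut) to 1 (fully open), then the shift along the tool's x, y, z in mm, then the turn, a rotation vector about the tool's x, y, z in degrees. In form: [[[grip, x, y, z, ax, ay, az], ...]]. A call has 1 to 10 rows; each row is the pose to reach, as a shift and turn from the pose commanded when the call began, along the tool's axes at that moment; what a row does not reach only later rows make up. A row lasts 1/12 s, in which the tool goes at most 41.7 mm and 7.16 degrees, less where a joint would pass 70% of its speed; a pose out of reach is approached as far as the arm can. A call with a gripper value outside its range is refused whole. The fingers move at their own pace and stop on an object; "force" is the grip in N (left out, the last holds). Time passes only in rows, so rows that repeat a pose let the fingers close. It gives the time, the measured TCP pose, the force, the opening and the grip force at its end, in the units of the state.
- bot.get_obs(): the state, without advancing time (a new reading comes with each control period).
- bot.read_camera(name): name is "scene" or "top"; returns a dict with "image" (420x560x3 uint8, red, green, blue), "camera_matrix" (3x3 intrinsics, pixels), "dist" ([k1, k2, p1, p2, k3] as OpenCV has them; the pictures are not rectified), "R" (3x3) and "t" (3): a world point X has camera coordinates R X + t. Camera axes: x right, y down, z forward; pixel columns grow to the right and rows downward; lengths in m; the calibration is good to about 2 mm. A picture is of the moment at which its call begins. There is no depth.
- bot.hand_in(): hands the job in; it is judged then, once.
The state is a dict: "t": time; "q": joint angles; "joint_vel": joint speeds; "joint_torque": joint torques, N m; "eef_pos": TCP position; "tool_rot": TCP orientation; "contact_force": force on the tool from outside, world axes, zero at the start; "torque": the same for the moment, N m; "gripper_width": opening from 0.0 (shut) to 1.0 (fully open); "grasp_force": force on a finger pad.
Only numpy, scipy, OpenCV 4.12 (cv2) and the standard library are available. Lean on these libraries where they do the work, as an engineer would, in place of code of your own. Each camera call takes 0.05 s, during which the arm holds its last target. There are 200 camera calls.

## Working session

There is one attempt and no reset: what is moved stays moved. The work goes in short steps, Python scripts to look and compute and a tool call to move; the robot and the scene stay as the last step left them, time stands still between calls to the robot, and variables do not carry over. Pictures are saved under pics/ and viewed, at most 14 in all, crops included, and the job is handed in when it is done.

Besides the shell and the picture viewer there is one more tool, called after ">>>" in YAML: its name, and indented under it one key for each argument. step_arm: Moves the arm, as the interface text tells. Its arguments: {"type":"object","properties":{"increments":{"type":"array"},"force":{"type":"number"}},"required":["increments"]}

```bash
mkdir -p pics; ls; cat > look.py <<'E'
import numpy as np,cv2,sys
from station import bot
def shot(name,tag):
    r=bot.read_camera(name); cv2.imwrite(f'pics/{tag}.png',r['image'][:,:,::-1]); 
    np.savez(f'pics/{tag}.npz',**{k:np.array(v) for k,v in r.items()}); return r
def ray(c,uv):
    uv=np.array(uv,float).reshape(-1,1,2)
    n=cv2.undistortPoints(uv,np.array(c['camera_matrix']),np.array(c['dist']))[:,0]
    R=np.array(c['R']);t=np.array(c['t']).ravel()
    d=np.c_[n,np.ones(len(n))]@R
    return -R.T@t,d
def plane(c,uv,z):
    o,d=ray(c,uv); return o+d*((z-o[2])/d[:,2])[:,None]
def tri(c1,p1,c2,p2):
    o1,d1=ray(c1,p1);o2,d2=ray(c2,p2);d1=d1[0];d2=d2[0]
    s=np.linalg.lstsq(np.c_[d1,-d2],o2-o1,rcond=None)[0]
    a=o1+s[0]*d1;b=o2+s[1]*d2
    return (a+b)/2,np.linalg.norm(a-b)
def proj(c,X):
    R=np.array(c['R']);t=np.array(c['t']).ravel()
    return cv2.projectPoints(np.array(X,float).reshape(-1,1,3),cv2.Rodrigues(R)[0],t,np.array(c['camera_matrix']),np.array(c['dist']))[0][:,0]
E
python3 - <<'E'
from look import *
for n in('scene','top'):
    r=shot(n,n+'0'); print(n,-np.array(r['R']).T@np.array(r['t']).ravel(),np.array(r['camera_matrix'])[0,0],np.array(r['R'])[2])
o=bot.get_obs();print({k:np.round(v,3) for k,v in o.items()})
E
```

```text
pics
scene [1.28237891 0.15959637 0.90903422] 397.8179655156548 [-0.65647549 -0.09077304 -0.74886593]
top [0.35292353 0.05359008 1.10834366] 423.5081861217063 [ 0.20381692 -0.01920074 -0.97882072]
{'t': np.float64(0.1), 'q': array([ 1.137,  0.478,  0.022,  1.556, -0.011,  1.109, -0.083]), 'joint_vel': array([ 0.001, -0.002, -0.   , -0.002, -0.001,  0.002, -0.002]), 'joint_torque': array([ 4.0000e-03, -5.9776e+01,  1.6140e+00, -2.8195e+01,  1.3000e-02,
        5.0000e-03, -0.0000e+00]), 'eef_pos': array([ 0.216, -0.639,  0.23 ]), 'tool_rot': array([-0.001,  0.987,  0.162, -0.   ]), 'contact_force': array([ 0.228,  0.61 , -0.297]), 'torque': array([-0.009, -0.024, -0.001]), 'grasp_force': np.float64(0.0), 'gripper_width': np.float64(1.004)}
```

View pics/scene0.png

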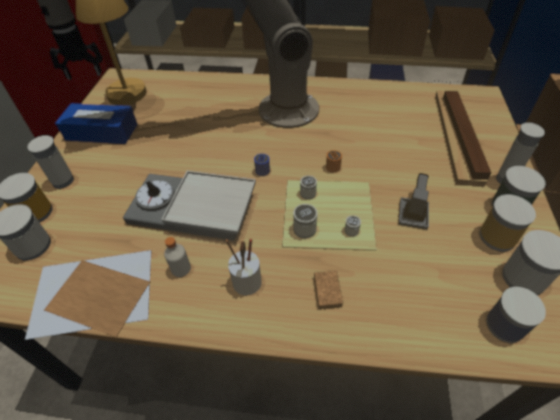

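View pics/top0.png

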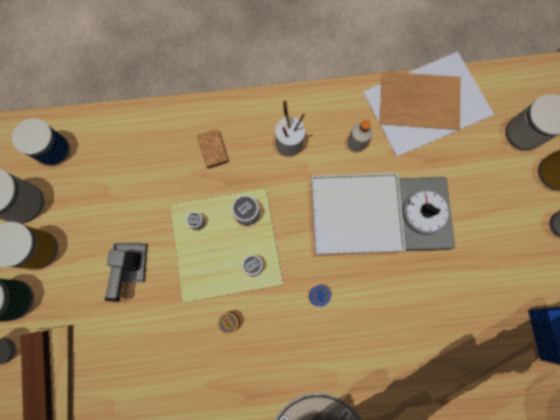

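Scene: the scale is at left (dial at 155,195), three tins on the yellow board (308,187 / 305,218 / 352,226), scanner in its cradle at (415,205), blue and orange look-alikes at (262,164) and (334,160). Top: tins at (246,209), (195,220), (253,265), dial at (427,211), scanner at (120,265). Zooming in.

```bash
python3 - <<'E'
from look import *
t=cv2.imread('pics/top0.png');s=cv2.imread('pics/scene0.png')
def crop(i,x,y,w,h,f): return cv2.resize(i[y:y+h,x:x+w],None,fx=f,fy=f,interpolation=cv2.INTER_CUBIC)
a=crop(t,165,180,130,130,4.4); b=crop(t,395,170,66,87,3.2); c=crop(t,98,236,56,74,3.2)
im=np.zeros((575,800,3),np.uint8); im[:a.shape[0],:a.shape[1]]=a; im[:b.shape[0],580:580+b.shape[1]]=b[:,:220]; im[290:290+c.shape[0],580:580+c.shape[1]]=c
cv2.imwrite('pics/cropT.png',im)
a=crop(s,280,165,100,90,5); b=crop(s,122,168,60,62,4.6); c=crop(s,392,168,45,62,4.6)
im=np.zeros((575,800,3),np.uint8); im[:a.shape[0],:a.shape[1]]=a; im[:b.shape[0],510:510+b.shape[1]]=b; im[290:290+c.shape[0],510:510+c.shape[1]]=c
cv2.imwrite('pics/cropS.png',im)
E
```

```text
(no output)
```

View pics/cropT.png

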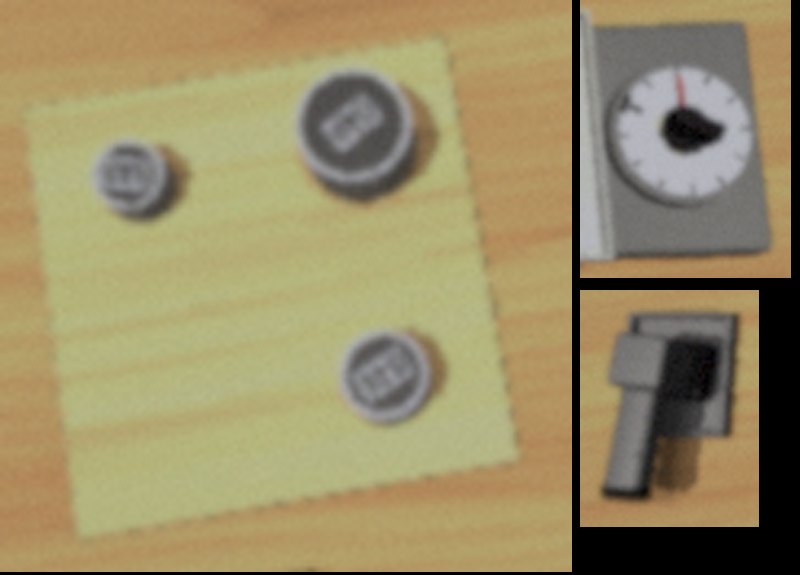

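View pics/cropS.png

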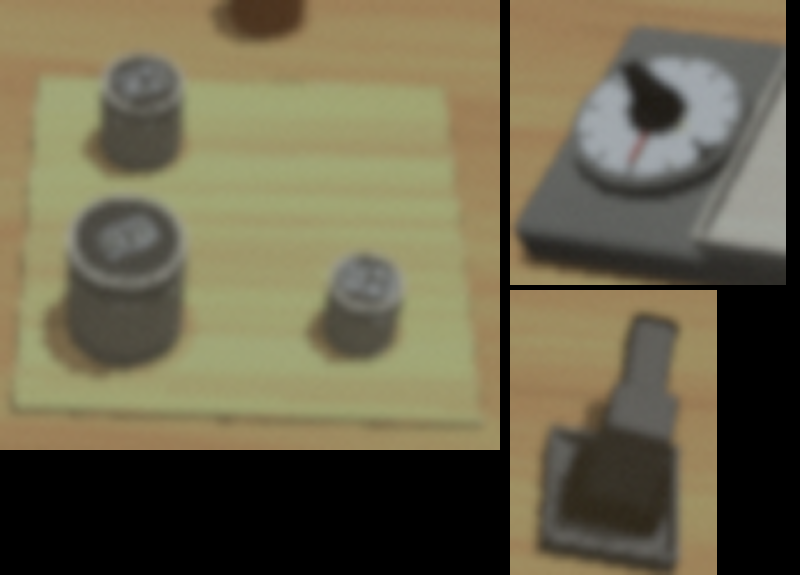

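Top crop: T mark is at crop (627,98), left of the pointer (682,75), so the knob is about +1 rad off. Small, medium and large tins are at crop (132,180), (387,375), (355,130), with labels visible. The scene crop agrees. Now measuring from both views.

```bash
cat > tins.py <<'E'
from look import *
def lid(c,cx,cy,h,F=8):
    """rim ellipse (outer edge) and label rect in px, ROI centred at cx,cy half size h"""
    im=np.array(c['image']).astype(np.uint8); x0,y0=int(cx-h),int(cy-h)
    roi=cv2.resize(im[y0:y0+2*h,x0:x0+2*h],None,fx=F,fy=F,interpolation=cv2.INTER_CUBIC)
    hsv=cv2.cvtColor(roi,cv2.COLOR_RGB2HSV); g=cv2.GaussianBlur(roi,(0,0),3).min(axis=2)  # blue channel: board is dark there
    sel=(hsv[...,1]<70)
    th,_=cv2.threshold(g[sel].reshape(-1,1),0,255,cv2.THRESH_OTSU)
    m=((g>th)&sel).astype(np.uint8)*255
    cs,_=cv2.findContours(m,cv2.RETR_CCOMP,cv2.CHAIN_APPROX_NONE)
    cs=sorted(cs,key=lambda q:-cv2.boundingRect(q)[2]*cv2.boundingRect(q)[3])
    hull=cv2.convexHull(cs[0]); dense=hull if len(hull)>=5 else cs[0]
    e=cv2.fitEllipse(cv2.convexHull(cs[0]))
    tr=lambda p:(np.array(p)+.5)/F-.5+[x0,y0]
    out={'c':tr(e[0]),'ax':np.array(e[1])/F,'ang':e[2],'th':th,'hull':tr(hull[:,0])}
    # label: bright pixels in inner 60% of ellipse
    im2=np.zeros_like(m); cv2.ellipse(im2,(tuple(e[0]),tuple(.68*np.array(e[1])),e[2]),255,-1)
    gi=g[im2>0]; t2,_=cv2.threshold(gi.reshape(-1,1),0,255,cv2.THRESH_OTSU)
    pts=np.argwhere((g>t2)&(im2>0))[:,::-1].astype(np.float32)
    out['lab']=tr(pts); out['roi']=roi; out['m']=m
    return out
E
python3 - <<'E'
from tins import *
T=np.load('pics/top0.npz');S=np.load('pics/scene0.npz')
for n,(t,s,h) in {'small':((195,219),(353,223),(13)),'med':((252.5,265),(308,183),14),'big':((246,208),(305,212),18)}.items():
    a=lid(T,*t,h);b=lid(S,*s,h)
    X,e=tri(T,a['c'],S,b['c'])
    print(n,a['c'].round(1),a['ax'].round(1),a['th'],b['c'].round(1),b['ax'].round(1),'X',X.round(4),'gap',e.round(4))
    for k,c,q in(('T',T,a),('S',S,b)):
        L=plane(c,q['lab'],X[2])[:,:2]; H=plane(c,q['hull'],X[2])[:,:2]
        w,v=np.linalg.eigh(np.cov(L.T)); l=v[:,1]
        print('  ',k,'rim diam',(2*cv2.minEnclosingCircle(H.astype(np.float32)*1)[1]).__round__(4),'label c',L.mean(0).round(4),'std',np.sqrt(w).round(4),'long dir deg',np.degrees(np.arctan2(l[1],l[0])).round(1)%180)
E
```

```text
small [192.5 218.9] [17.4 20.4] 110.0 [353.2 221.2] [14.1 18.6] X [0.5759 0.2473 0.0486] gap 0.0002
   T rim diam 0.0527 label c [0.5754 0.2553] std [0.0061 0.0083] long dir deg 46.8
   S rim diam 0.0553 label c [0.5746 0.2479] std [0.0059 0.0103] long dir deg 74.5
med [250.2 264.4] [22.3 23.9] 122.0 [306.4 183.7] [17.8 24.6] X [0.4449 0.1098 0.0497] gap 0.0065
   T rim diam 0.0612 label c [0.4439 0.1141] std [0.0077 0.0106] long dir deg 102.2
   S rim diam 0.0794 label c [0.4379 0.1043] std [0.0087 0.0137] long dir deg 104.7
big [243.4 207.4] [27.9 30.8] 107.0 [306.2 213.4] [22.2 29.2] X [0.5846 0.1155 0.0768] gap 0.0029
   T rim diam 0.0785 label c [0.5843 0.1139] std [0.0074 0.0112] long dir deg 103.4
   S rim diam 0.091 label c [0.5858 0.1199] std [0.01   0.0142] long dir deg 36.69999999999999
```

```bash
python3 - <<'E'
from look import *
T=np.load('pics/top0.npz')['image'].astype(int);S=np.load('pics/scene0.npz')['image'].astype(int)
print('top small row219');print([tuple(map(int,T[219,x])) for x in range(182,208,1)])
print('top med col253');print([tuple(map(int,T[y,253])) for y in range(250,282)])
print('scene med col308');print([tuple(map(int,S[y,308])) for y in range(170,202)])
E
```

```text
top small row219
[(180, 182, 132), (179, 180, 131), (180, 182, 139), (175, 176, 150), (166, 166, 159), (153, 153, 156), (136, 136, 139), (119, 119, 122), (120, 119, 121), (124, 124, 129), (117, 117, 118), (108, 107, 109), (115, 117, 119), (125, 125, 127), (116, 117, 118), (119, 120, 118), (124, 125, 124), (124, 123, 125), (132, 132, 135), (140, 139, 141), (117, 114, 115), (95, 87, 80), (97, 83, 66), (117, 97, 70), (126, 105, 74), (138, 120, 81)]
top med col253
[(178, 182, 129), (182, 184, 129), (180, 184, 127), (181, 181, 130), (180, 179, 144), (162, 161, 148), (136, 134, 131), (103, 102, 100), (101, 99, 99), (119, 119, 120), (127, 127, 133), (128, 128, 132), (125, 123, 127), (130, 129, 132), (144, 144, 147), (147, 147, 150), (133, 133, 138), (128, 128, 133), (126, 125, 127), (107, 105, 107), (93, 92, 90), (94, 91, 90), (108, 108, 106), (138, 136, 137), (146, 146, 149), (132, 130, 125), (138, 136, 105), (166, 165, 119), (181, 181, 134), (181, 184, 136), (183, 184, 137), (182, 183, 135)]
scene med col308
[(157, 136, 94), (158, 138, 96), (158, 140, 97), (157, 140, 98), (154, 138, 102), (141, 130, 104), (117, 113, 98), (99, 98, 91), (102, 103, 101), (106, 108, 106), (99, 100, 98), (100, 101, 99), (104, 105, 102), (98, 99, 94), (87, 85, 79), (82, 79, 72), (89, 87, 79), (92, 90, 81), (80, 78, 69), (75, 72, 63), (78, 75, 64), (79, 76, 65), (80, 77, 66), (79, 76, 64), (79, 75, 63), (78, 75, 64), (79, 75, 64), (75, 72, 61), (82, 79, 63), (108, 104, 76), (137, 134, 95), (154, 155, 109)]
```

```bash
cat > tins.py <<'E'
from look import *
F=8
def roi(c,cx,cy,h):
    im=np.array(c['image']).astype(np.uint8); x0,y0=int(cx-h),int(cy-h)
    r=cv2.resize(im[y0:y0+2*h,x0:x0+2*h],None,fx=F,fy=F,interpolation=cv2.INTER_CUBIC).astype(int)
    return r,lambda p:(np.array(p,float)+.5)/F-.5+[x0,y0]
def circ(P):
    A=np.c_[2*P,np.ones(len(P))]; s=np.linalg.lstsq(A,(P**2).sum(1),rcond=None)[0]
    return s[:2],np.sqrt(s[2]+s[0]**2+s[1]**2)
def lid(c,cx,cy,h,z,thr=24):
    r,tr=roi(c,cx,cy,h)
    m=((r[...,0]-r[...,2])<thr).astype(np.uint8)
    cs,_=cv2.findContours(m,cv2.RETR_EXTERNAL,cv2.CHAIN_APPROX_NONE)
    q=max(cs,key=cv2.contourArea)[:,0]
    P=plane(c,tr(q),z)[:,:2]; o,_=ray(c,[[0,0]])
    u=P.mean(0)-o[:2]; u/=np.linalg.norm(u)
    C,R=P.mean(0),.02
    for _ in range(8):
        k=(P-C)@u>0.0; C,R=circ(P[k])
        res=np.abs(np.hypot(*(P[k]-C).T)-R); C,R=circ(P[k][res<=np.percentile(res,85)])
    return C,R
def label(c,X,R):
    cx,cy=proj(c,X)[0]; r,tr=roi(c,cx,cy,14)
    g=cv2.GaussianBlur(r.min(axis=2).astype(np.float32),(0,0),5)
    yy,xx=np.mgrid[:g.shape[0],:g.shape[1]]
    P=plane(c,tr(np.c_[xx.ravel(),yy.ravel()]),X[2])[:,:2]; d=np.hypot(*(P-X[:2]).T); v=g.ravel()
    k=d<min(.8*R,.0185); t=np.percentile(v[k],55)
    w=np.clip(v-t,0,None)*k; L=(P*w[:,None]).sum(0)/w.sum()
    C=np.cov(P.T,aweights=w); e,V=np.linalg.eigh(C); l=V[:,1]
    return L,np.sqrt(e),np.degrees(np.arctan2(l[1],l[0]))%180
E
python3 - <<'E'
from tins import *
T=np.load('pics/top0.npz');S=np.load('pics/scene0.npz')
for n,(t,s,h,z) in {'small':((195,219),(353,225),15,.052),'med':((252.5,265),(308,187),17,.062),'big':((246,208),(305,216),24,.082)}.items():
    a,ra=lid(T,*t,h,z);b,rb=lid(S,*s,h,z)
    X,e=tri(T,proj(T,[*a,z]),S,proj(S,[*b,z]))
    print(n,'top',a.round(4),'2R',round(2*ra,4),'scene',b.round(4),'2R',round(2*rb,4),'tri',X.round(4),'gap',round(e,4))
    for c in(T,S): L,sd,an=label(c,[*((a+b)/2),z],ra);print('    label',L.round(4),sd.round(4),an.round(1))
E
```

```text
small top [0.5747 0.2447] 2R 0.0403 scene [0.5779 0.2461] 2R 0.0397 tri [0.5754 0.2459 0.0488] gap 0.0011
    label [0.578  0.2536] [0.0067 0.0082] 48.2
    label [0.5753 0.2445] [0.0046 0.011 ] 71.0
med top [0.4431 0.109 ] 2R 0.0489 scene [0.4467 0.1116] 2R 0.0463 tri [0.4433 0.1103 0.0584] gap 0.0022
    label [0.4426 0.1125] [0.0072 0.0077] 61.8
    label [0.4436 0.11  ] [0.0044 0.0084] 128.8
big top [0.5826 0.1107] 2R 0.0653 scene [0.585  0.1134] 2R 0.0624 tri [0.583  0.1121 0.0795] gap 0.0024
    label [0.5812 0.111 ] [0.0053 0.0087] 126.6
    label [0.5826 0.1167] [0.0045 0.0069] 114.6
```

```bash
cat > rect.py <<'E'
from look import *
def rect(c,cx,cy,z,w,n):
    """world-aligned tile: up=+x, left=+y, n px over w metres"""
    g=(np.arange(n)+.5)/n*w-w/2
    X,Y=np.meshgrid(-g+cx,-g+cy,indexing='ij')  # rows: x decreasing ; cols: y decreasing
    uv=proj(c,np.c_[X.ravel(),Y.ravel(),np.full(n*n,z)]).astype(np.float32)
    im=np.array(c['image']).astype(np.uint8)[:,:,::-1]
    return cv2.remap(np.ascontiguousarray(im),uv[:,0].reshape(n,n),uv[:,1].reshape(n,n),cv2.INTER_CUBIC)
E
python3 - <<'E'
from rect import *
T=np.load('pics/top0.npz');S=np.load('pics/scene0.npz')
rows=[]
for c in(T,S):
    rows.append(np.hstack([cv2.convertScaleAbs(rect(c,*p,.06,200),alpha=1.4) for p in((.5755,.2455,.052),(.445,.110,.062),(.584,.112,.082))]))
im=np.vstack(rows)
# dial centre estimate from top px
p=plane(T,[[427,211]],.053)[0];print(p)
d=np.vstack([cv2.convertScaleAbs(rect(c,*p,.14,200),alpha=1.3) for c in(T,S)])
for x in range(0,600,200):
  for y in(0,200): cv2.circle(im,(x+100,y+100),1,(0,0,255),-1)
cv2.imwrite('pics/rect1.png',np.hstack([im,d]))
E
```

```text
[ 0.52751345 -0.34509051  0.053     ]
```

View pics/rect1.png

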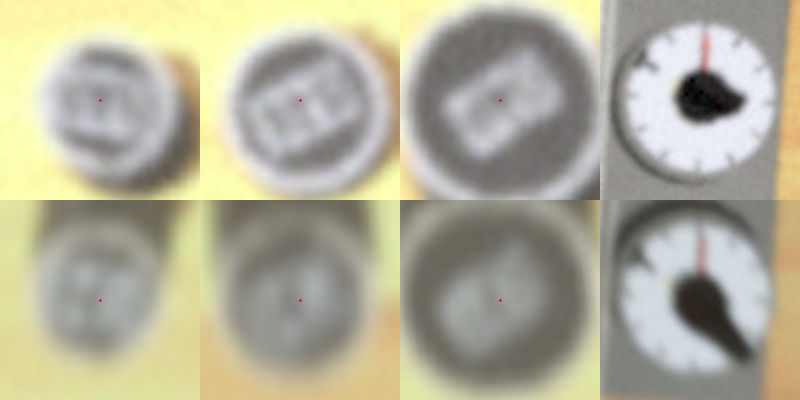

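Rectified tiles (0.3 mm/px; 0.7 mm/px for the dial): big label is tilted about 34° up-right, medium about 29°, small about level. The T mark is at (642,60) and the pointer at (705,40), about a centre of (700,98). Quantifying, and looking at the scanner.

```bash
cat > dial.py <<'E'
from rect import *
def dial(c,p,z=.053,n=560,w=.14):
    im=rect(c,*p,z,w,n).astype(int); hsv=cv2.cvtColor(im.astype(np.uint8),cv2.COLOR_BGR2HSV)
    white=(im.min(2)>cv2.threshold(im.min(2).astype(np.uint8),0,255,cv2.THRESH_OTSU)[0]).astype(np.uint8)
    tow=lambda q:np.array([p[0]+w/2-(q[1]+.5)/n*w,p[1]+w/2-(q[0]+.5)/n*w])
    cs,_=cv2.findContours(white,cv2.RETR_EXTERNAL,cv2.CHAIN_APPROX_NONE)
    cs=[q for q in cs if 100<cv2.boundingRect(q)[2]<500]
    q=max(cs,key=cv2.contourArea); h=cv2.convexHull(q)
    (cx,cy),(a,b),_=cv2.fitEllipse(h)
    red=np.argwhere((im[...,2]-im[...,1]>45)&(np.hypot(*(np.mgrid[:n,:n]-np.array([cy,cx])[:,None,None]))<.05/w*n))
    C=tow((cx,cy)); r=[tow(x[::-1]) for x in red]; r=np.array(r)
    # dark marks: ring 41..49 mm
    P=np.mgrid[:n,:n]; X=p[0]+w/2-(P[0]+.5)/n*w-C[0]; Y=p[1]+w/2-(P[1]+.5)/n*w-C[1]
    rr=np.hypot(X,Y); th=np.arctan2(Y,X); k=(rr>.037)&(rr<.047); g=im.min(2)
    bins=np.round(np.degrees(th[k])/6).astype(int); prof={int(6*i):round(float(np.clip(170-g[k][bins==i],0,None).mean()),1) for i in np.unique(bins)}
    return C,(a*w/n,b*w/n),r,prof,(g,th,k)
E
python3 - <<'E'
from dial import *
from tins import *
T=np.load('pics/top0.npz');S=np.load('pics/scene0.npz')
for c in(T,S):
    C,d,r,prof,_=dial(c,(.5275,-.345)); v=r.mean(0)-C
    print('dial',C.round(4),np.round(d,4),'red far',np.hypot(*(r-C).T).max().round(3),'ptr deg',np.degrees(np.arctan2(v[1],v[0])).round(1)); print({k:v for k,v in prof.items() if v>8})
# pan: bright low-sat area in the top image
for c,box in((T,(305,168,102,95)),(S,(160,165,105,80))):
    x,y,w,h=box; im=c['image'][y:y+h,x:x+w].astype(int); m=((im.min(2)>cv2.threshold(im.min(2).astype(np.uint8),0,255,cv2.THRESH_OTSU)[0])).astype(np.uint8)
    q=max(cv2.findContours(m,cv2.RETR_EXTERNAL,cv2.CHAIN_APPROX_NONE)[0],key=cv2.contourArea)[:,0]+[x,y]
    P=plane(c,q,.063)[:,:2].astype(np.float32); print('pan',np.round(cv2.minAreaRect(P)[0],4),np.round(cv2.minAreaRect(P)[1],4),round(cv2.minAreaRect(P)[2],1))
# labels on rectified tiles
for n,p,R in(('a',(.5747,.2447,.052),.021),('b',(.4435,.109,.062),.025),('d',(.583,.111,.082),.033)):
  for c in(T,S):
    t=rect(c,*p,.06,240); g=cv2.GaussianBlur(t,(0,0),4).min(2).astype(float)
    yy,xx=np.mgrid[:240,:240]; X=(120-yy)/4000;Y=(120-xx)/4000; k=np.hypot(X,Y)<(.0165 if n=='a' else .0185)
    w=np.clip(g-np.median(g[k]),0,None)*k; dk=np.clip(np.median(g[k])-g,0,None)*k
    A=lambda w:(lambda M:np.degrees(.5*np.arctan2(2*M[0,1],M[0,0]-M[1,1])).round(1)%180)(np.cov(np.c_[X.ravel(),Y.ravel()].T,aweights=w.ravel()))
    print(n,'label long dir',A(w),'dark normal+90',(A(dk)+90)%180)
im=np.hstack([rect(T,.52,.44,.016,.2,400),rect(S,.52,.44,.016,.2,400)])
print(plane(T,[[130,263]],.016))
cv2.imwrite('pics/scan0.png',im)
E
```

```text
<stdin>:5: RuntimeWarning: Mean of empty slice.
  ret = ret.dtype.type(ret / rcount)
Traceback (most recent call last):
ValueError: operands could not be broadcast together with shapes (0,) (2,)
```

```bash
sed -i 's/>45)/>28)/' dial.py; cat > m1.py <<'E'
from dial import *
from tins import *
T=np.load('pics/top0.npz');S=np.load('pics/scene0.npz')
for c in(T,S):
    C,d,r,prof,_=dial(c,(.5275,-.345)); print('dial',C.round(4),np.round(d,4),len(r))
    if len(r):
        v=r.mean(0)-C; print('red far',np.hypot(*(r-C).T).max().round(3),'ptr deg',np.degrees(np.arctan2(v[1],v[0])).round(1))
    print({k:v for k,v in prof.items() if v>8})
for c,box in((T,(305,168,102,95)),(S,(160,165,105,80))):
    x,y,w,h=box; im=c['image'][y:y+h,x:x+w].astype(int); m=((im.min(2)>cv2.threshold(im.min(2).astype(np.uint8),0,255,cv2.THRESH_OTSU)[0])).astype(np.uint8)
    q=max(cv2.findContours(m,cv2.RETR_EXTERNAL,cv2.CHAIN_APPROX_NONE)[0],key=cv2.contourArea)[:,0]+[x,y]
    P=plane(c,q,.063)[:,:2].astype(np.float32); print('pan',np.round(cv2.minAreaRect(P)[0],4),np.round(cv2.minAreaRect(P)[1],4),round(cv2.minAreaRect(P)[2],1))
for n,p,R in(('a',(.5747,.2447,.052),.021),('b',(.4435,.109,.062),.025),('d',(.583,.111,.082),.033)):
  for c in(T,S):
    t=rect(c,*p,.06,240); g=cv2.GaussianBlur(t,(0,0),4).min(2).astype(float)
    yy,xx=np.mgrid[:240,:240]; X=(120-yy)/4000;Y=(120-xx)/4000; k=np.hypot(X,Y)<(.0165 if n=='a' else .0185)
    w=np.clip(g-np.median(g[k]),0,None)*k; dk=np.clip(np.median(g[k])-g,0,None)*k
    A=lambda w:(lambda M:np.degrees(.5*np.arctan2(2*M[0,1],M[0,0]-M[1,1])).round(1)%180)(np.cov(np.c_[X.ravel(),Y.ravel()].T,aweights=w.ravel()))
    print(n,'label long dir',A(w),'dark normal+90',(A(dk)+90)%180)
im=np.hstack([rect(T,.52,.44,.016,.2,400),rect(S,.52,.44,.016,.2,400)])
print(plane(T,[[130,263]],.016))
cv2.imwrite('pics/scan0.png',im)
E
python3 m1.py
```

```text
dial [ 0.5287 -0.3459] [0.1061 0.1067] 1410
red far 0.043 ptr deg -5.4
{-6: 28.5, 0: 16.7, 54: 32.1, 60: 35.2}
dial [ 0.5282 -0.3432] [0.1058 0.1085] 0
{-180: 14.5, -174: 11.2, -168: 12.6, -162: 20.7, -156: 50.8, -150: 99.7, -144: 132.3, -138: 137.7, -132: 104.4, -126: 53.4, -120: 25.8, -114: 12.8, -108: 9.9, -102: 10.9, -96: 16.6, -90: 20.7, -84: 13.9, -78: 9.2, -72: 9.8, -66: 13.8, -60: 16.2, -54: 12.2, -48: 9.8, -42: 11.6, -36: 17.4, -30: 17.1, -24: 10.7, -18: 10.0, -12: 17.1, -6: 38.1, 0: 32.3, 6: 13.4, 12: 9.4, 18: 10.8, 24: 15.9, 30: 13.6, 36: 9.5, 42: 9.8, 48: 23.0, 54: 54.0, 60: 45.9, 66: 21.3, 72: 10.8, 78: 10.5, 84: 14.3, 90: 14.5, 96: 10.5, 102: 9.9, 108: 13.1, 114: 16.9, 120: 13.9, 126: 10.7, 132: 11.0, 138: 15.3, 144: 20.4, 150: 17.5, 156: 11.0, 162: 10.4, 168: 12.9, 174: 18.0, 180: 18.5}
pan [ 0.5427 -0.1684] [0.2211 0.1997] 85.6
pan [ 0.5486 -0.166 ] [0.2199 0.1893] 85.5
a label long dir 69.9 dark normal+90 81.19999999999999
a label long dir 64.2 dark normal+90 78.19999999999999
b label long dir 117.4 dark normal+90 116.3
b label long dir 117.7 dark normal+90 118.2
d label long dir 125.6 dark normal+90 123.6
d label long dir 115.9 dark normal+90 110.1
[[0.48657045 0.41955845 0.016     ]]
```

View pics/scan0.png

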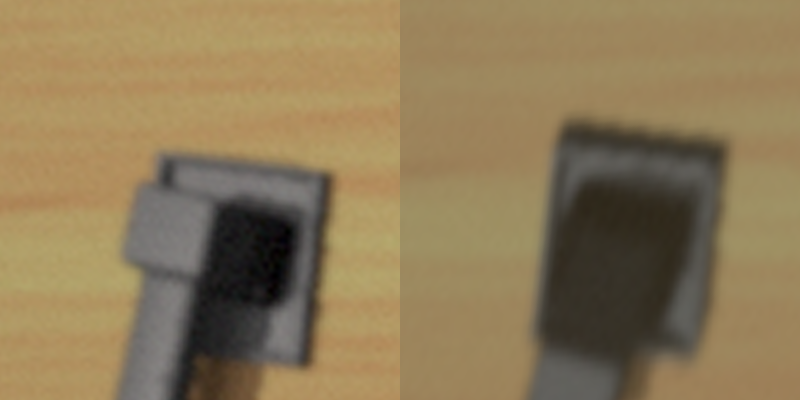

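Top tile (0.5 mm/px): the head top is at (168,230), the handle runs down towards the robot, and the cradle corners are about (160,155), (328,178), (305,365). Cradle looks about 85 mm across, so I'll check its axes carefully.

```bash
python3 - <<'E'
from look import *
from rect import *
T=np.load('pics/top0.npz');S=np.load('pics/scene0.npz')
out=[]
for c,box in((T,(90,225,70,85)),(S,(385,160,60,80))):
    x,y,w,h=box; im=cv2.resize(c['image'][y:y+h,x:x+w].astype(np.uint8),None,fx=5,fy=5,interpolation=cv2.INTER_CUBIC)
    im=cv2.convertScaleAbs(im,alpha=1.5)
    out.append(cv2.copyMakeBorder(im[:,:,::-1],0,430-im.shape[0],0,10,cv2.BORDER_CONSTANT))
cv2.imwrite('pics/cr.png',np.hstack(out))
# handle end & head, top view
tile=lambda u,v:(.52-(v-200)*.0005,.44-(u-200)*.0005,.016)
hp=proj(T,tile(168,230)); print('head@.091',plane(T,hp,.091)); print('handle end@.077',plane(T,[[112.7,298.5]],.077))
E
```

```text
head@.091 [[0.49455847 0.42837065 0.091     ]]
handle end@.077 [[0.40012558 0.44265214 0.077     ]]
```

View pics/cr.png

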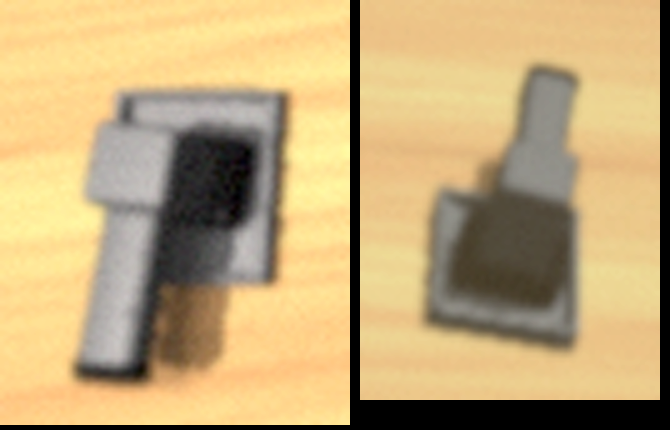

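Crop: handle runs from head (130,165) to (110,375) in the top view, and cradle is 84 mm across the handle, leaving the nose about 6 mm of side clearance. I'll put it back exactly where it stood. Now a helper that turns targets into increments; first move is to the knob.

```bash
cat > go.py <<'E'
import sys,numpy as np
from scipy.spatial.transform import Rotation as Ro
from station import bot
def pose(yaw): # tool down, tool x at yaw deg
    return Ro.from_euler('z',yaw,degrees=True)*Ro.from_euler('x',180,degrees=True)
def plan(ws,dx=0):
    o=bot.get_obs(); w,x,y,z=o['tool_rot']; R=Ro.from_quat([x,y,z,w]); p=np.array(o['eef_pos'])
    e=R.as_matrix(); print('t',round(float(o['t']),1),'now',p.round(4),'yaw',np.degrees(np.arctan2(e[1,0],e[0,0])).round(1),'F',np.round(o['contact_force'],1),'w',round(float(o['gripper_width']),2),'g',round(float(o['grasp_force']),1))
    for q in ws:
        t=np.array(q[:3]); d=np.round(R.inv().apply(t-p)*1000); r=np.round((R.inv()*pose(q[3])).as_rotvec(degrees=True),1)
        print(q,'->',d.tolist(),r.tolist(),'rows>=',int(np.ceil(max(np.linalg.norm(d)/41.7,np.linalg.norm(r)/7.16))))
        p=p+R.apply(d/1000); R=R*Ro.from_rotvec(r,degrees=True)
if __name__=='__main__':
    plan([list(map(float,a.split(','))) for a in sys.argv[1:]])
E
python3 go.py .5285,-.345,.16,57 .5285,-.345,.064,57
python3 - <<'E'
from look import *
T=np.load('pics/top0.npz');S=np.load('pics/scene0.npz')
hp=proj(T,(.505,.456,.016)); print(tri(T,hp,S,[[421,194.8]]), plane(T,hp,.096))
E
```

```text
t 0.1 now [ 0.2159 -0.639   0.2304] yaw 18.7 F [ 0.2  0.6 -0.3] w 1.0 g 0.0
[0.5285, -0.345, 0.16, 57.0] -> [390.0, -178.0, 71.0] [-0.1, -0.0, -38.3] rows>= 11
[0.5285, -0.345, 0.064, 57.0] -> [0.0, -0.0, 96.0] [0.0, -0.0, -0.0] rows>= 3
(array([0.49491348, 0.43038705, 0.08857071]), np.float64(0.0021057388239288234)) [[0.49386237 0.42652869 0.096     ]]
```

>>> step_arm:
  increments:
    - [[0, 390, -178, 71, 0, 0, -38], [0, 390, -178, 71, 0, 0, -38], [0, 390, -178, 71, 0, 0, -38], [0, 390, -178, 71, 0, 0, -38], [0, 390, -178, 71, 0, 0, -38], [0, 390, -178, 71, 0, 0, -38], [0, 390, -178, 71, 0, 0, -38], [0, 390, -178, 71, 0, 0, -38], [0, 390, -178, 71, 0, 0, -38], [0, 390, -178, 71, 0, 0, -38]]

```text
t: 0.93
eef_pos: [0.5166, -0.3565, 0.1626]
tool_rot: [-0.0, 0.88, 0.474, -0.0]
contact_force: [-0.5, 0.0, -0.8]
gripper_width: 0.499
grasp_force: 0.0
```

```bash
python3 go.py .5285,-.345,.12,57 .5285,-.345,.064,57
```

```text
t 0.9 now [ 0.5166 -0.3565  0.1626] yaw 56.6 F [-0.5  0.  -0.8] w 0.5 g 0.0
[0.5285, -0.345, 0.12, 57.0] -> [16.0, 4.0, 43.0] [-0.0, 0.0, -0.4] rows>= 2
[0.5285, -0.345, 0.064, 57.0] -> [0.0, -0.0, 56.0] [-0.0, 0.0, 0.0] rows>= 2
```

>>> step_arm:
  increments:
    - [[0, 16, 4, 43, 0, 0, 0], [0, 16, 4, 43, 0, 0, 0], [0, 16, 4, 43, 0, 0, 0], [0, 16, 4, 43, 0, 0, 0]]

```text
t: 1.27
eef_pos: [0.5269, -0.348, 0.1201]
tool_rot: [-0.0, 0.88, 0.474, -0.001]
contact_force: [0.6, -1.2, 0.5]
gripper_width: 0.501
grasp_force: 0.0
```

```bash
python3 go.py .5285,-.345,.064,57
```

```text
t 1.3 now [ 0.5269 -0.348   0.1201] yaw 56.6 F [ 0.6 -1.2  0.5] w 0.5 g 0.0
[0.5285, -0.345, 0.064, 57.0] -> [4.0, -0.0, 56.0] [-0.1, 0.1, -0.4] rows>= 2
```

>>> step_arm:
  increments:
    - [[0, 3, 0, 20, 0, 0, 0], [0, 3, 0, 38, 0, 0, 0], [0, 3, 0, 50, 0, 0, 0], [0, 3, 0, 56, 0, 0, 0], [0, 3, 0, 56, 0, 0, 0], [-1, 3, 0, 56, 0, 0, 0], [-1, 3, 0, 56, 0, 0, 0], [-1, 3, 0, 56, 0, 0, 0], [-1, 3, 0, 56, 0, 0, 0], [-1, 3, 0, 56, 0, 0, 0]]
  force: 25

```text
t: 2.1
eef_pos: [0.5277, -0.3437, 0.0654]
tool_rot: [-0.001, 0.88, 0.474, -0.001]
contact_force: [-7.3, 3.9, 9.0]
gripper_width: 0.149
grasp_force: 27.8
```

```bash
python3 go.py .5285,-.345,.064,-5
```

```text
t 2.1 now [ 0.5277 -0.3437  0.0654] yaw 56.7 F [-7.3  3.9  9. ] w 0.15 g 27.8
[0.5285, -0.345, 0.064, -5.0] -> [-1.0, 1.0, 1.0] [-0.2, 0.2, 61.7] rows>= 9
```

>>> step_arm:
  increments:
    - [[-1, 0, 0, -1, 0, 0, 6.2], [-1, 0, 0, -1, 0, 0, 12.4], [-1, 0, 0, -1, 0, 0, 18.6], [-1, 0, 0, -1, 0, 0, 24.8], [-1, 0, 0, -1, 0, 0, 31], [-1, 0, 0, -1, 0, 0, 37.2], [-1, 0, 0, -1, 0, 0, 43.4], [-1, 0, 0, -1, 0, 0, 49.6], [-1, 0, 0, -1, 0, 0, 55.8], [-1, 0, 0, -1, 0, 0, 62]]

```text
t: 2.93
eef_pos: [0.5275, -0.3435, 0.0654]
tool_rot: [-0.001, 0.999, -0.049, -0.002]
contact_force: [-6.2, 2.8, 0.7]
gripper_width: 0.144
grasp_force: 26.7
```

>>> step_arm:
  increments:
    - [[-1, 0, 0, 0, 0, 0, 0], [-1, 0, 0, 0, 0, 0, 0], [-1, 0, 0, 0, 0, 0, 0]]

```text
t: 3.18
eef_pos: [0.5276, -0.3435, 0.0654]
tool_rot: [-0.001, 0.999, -0.047, -0.002]
contact_force: [-4.8, 2.2, 2.4]
gripper_width: 0.147
grasp_force: 26.8
```

```bash
python3 go.py .5285,-.345,.064,-5
```

```text
t 3.2 now [ 0.5276 -0.3435  0.0654] yaw -5.3 F [-4.8  2.2  2.4] w 0.15 g 26.8
[0.5285, -0.345, 0.064, -5.0] -> [1.0, 1.0, 1.0] [-0.1, 0.2, -0.3] rows>= 1
```

>>> step_arm:
  increments:
    - [[0, 0, 0, 0, 0, 0, 0], [0, 0, 0, 0, 0, 0, 0], [0, 0, 0, 0, 0, 0, 0], [0, 0, 0, -40, 0, 0, 0], [0, 0, 0, -80, 0, 0, 0], [0, 0, 0, -120, 0, 0, 0], [0, 0, 0, -160, 0, 0, 0], [0, 0, 0, -160, 0, 0, 0]]

```text
t: 3.85
eef_pos: [0.5339, -0.3472, 0.235]
tool_rot: [0.003, 0.999, -0.047, 0.007]
contact_force: [1.5, -0.9, 0.5]
gripper_width: 0.496
grasp_force: 0.0
```

```bash
python3 go.py .5,.03,.28,-5 .494,.427,.22,-8.6
```

```text
t 3.9 now [ 0.5339 -0.3472  0.235 ] yaw -5.4 F [ 1.5 -0.9  0.5] w 0.5 g 0.0
[0.5, 0.03, 0.28, -5.0] -> [-68.0, -372.0, -48.0] [0.3, -0.8, -0.4] rows>= 10
[0.494, 0.427, 0.22, -8.6] -> [-41.0, -395.0, 60.0] [0.0, -0.0, 3.6] rows>= 10
```

>>> step_arm:
  increments:
    - [[0.5, -68, -372, -48, 0, 0, 0], [0.5, -68, -372, -48, 0, 0, 0], [0.5, -68, -372, -48, 0, 0, 0], [0.5, -68, -372, -48, 0, 0, 0], [0.5, -68, -372, -48, 0, 0, 0], [0.5, -68, -372, -48, 0, 0, 0], [0.5, -68, -372, -48, 0, 0, 0], [0.5, -68, -372, -48, 0, 0, 0], [0.5, -68, -372, -48, 0, 0, 0], [0.5, -68, -372, -48, 0, 0, 0]]

```text
t: 4.68
eef_pos: [0.4963, 0.0408, 0.2748]
tool_rot: [-0.002, 0.999, -0.041, 0.001]
contact_force: [-0.0, 0.5, 0.6]
gripper_width: 0.752
grasp_force: 0.0
```

>>> step_arm:
  increments:
    - [[0.5, -41, -395, 50, 0, 0, 3.6], [0.5, -41, -395, 50, 0, 0, 3.6], [0.5, -41, -395, 50, 0, 0, 3.6], [0.5, -41, -395, 50, 0, 0, 3.6], [0.5, -41, -395, 50, 0, 0, 3.6], [0.5, -41, -395, 50, 0, 0, 3.6], [0.5, -41, -395, 50, 0, 0, 3.6], [0.5, -41, -395, 50, 0, 0, 3.6], [0.5, -41, -395, 50, 0, 0, 3.6], [0.5, -41, -395, 50, 0, 0, 3.6]]

```text
t: 5.52
eef_pos: [0.4908, 0.4345, 0.2227]
tool_rot: [-0.001, 0.997, -0.076, -0.0]
contact_force: [-1.7, 0.4, -0.3]
gripper_width: 0.751
grasp_force: 0.0
```

```bash
cat > chk.py <<'E'
import sys
from tins import *
from dial import dial
def chk(tag,guess,dl=False):
    T=shot('top',tag+'T');S=shot('scene',tag+'S')
    if dl:
      for c in(T,S):
        C,d,r,prof,_=dial(c,(.5285,-.345)); v=(r.mean(0)-C) if len(r) else np.zeros(2)
        print('dial',C.round(4),'ptr',np.degrees(np.arctan2(v[1],v[0])).round(1),{k:v for k,v in prof.items() if v>20})
    for n,(x,y,z,h) in guess.items():
        s=[]
        for c in(T,S):
            u,v=proj(c,[x,y,z-.015])[0]
            try: C,R=lid(c,u,v,h,z); s.append(f'{C.round(4)} 2R {2*R:.4f}')
            except Exception as e: s.append('fail')
        print(n,s)
G={'a':(.576,.2453,.052,15),'b':(.445,.110,.062,17),'d':(.584,.112,.082,24)}
E
python3 go.py .494,.427,.12,-8.6; python3 -c "
from chk import *
chk('k1',G,True)"
```

```text
t 5.5 now [0.4908 0.4345 0.2227] yaw -8.7 F [-1.7  0.4 -0.3] w 0.75 g 0.0
[0.494, 0.427, 0.12, -8.6] -> [4.0, 7.0, 103.0] [-0.2, 0.1, -0.1] rows>= 3
dial [ 0.5285 -0.3459] ptr -5.8 {-6: 36.2}
dial [ 0.5263 -0.3329] ptr 0.0 {-174: 23.0, -156: 60.5, -150: 119.4, -144: 140.2, -138: 134.2, -132: 119.0, -126: 96.0, -120: 73.9, -114: 55.6, -108: 37.9, -24: 26.7, -18: 47.1, -12: 24.6, 42: 31.8, 48: 31.2, 54: 23.7, 60: 25.7, 66: 29.6, 72: 38.3, 78: 47.6, 84: 45.3, 90: 41.4, 96: 44.2, 102: 47.1, 108: 51.5, 114: 54.2, 120: 48.3, 126: 39.0, 132: 34.4, 138: 33.9, 144: 33.6, 150: 35.1, 156: 33.0, 162: 22.4}
a ['[0.5747 0.2446] 2R 0.0401', '[0.5767 0.2462] 2R 0.0415']
b ['[0.4427 0.1082] 2R 0.0485', '[0.4484 0.1098] 2R 0.0490']
d ['[0.5825 0.1107] 2R 0.0649', '[0.5852 0.1134] 2R 0.0624']
```

```bash
python3 -c "
from rect import *
T=np.load('pics/k1T.npz');S=np.load('pics/k1S.npz')
cv2.imwrite('pics/d1.png',np.hstack([cv2.convertScaleAbs(rect(c,.5285,-.3455,.053,.12,390),alpha=1.2) for c in(T,S)]))"
```

```text
(no output)
```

View pics/d1.png

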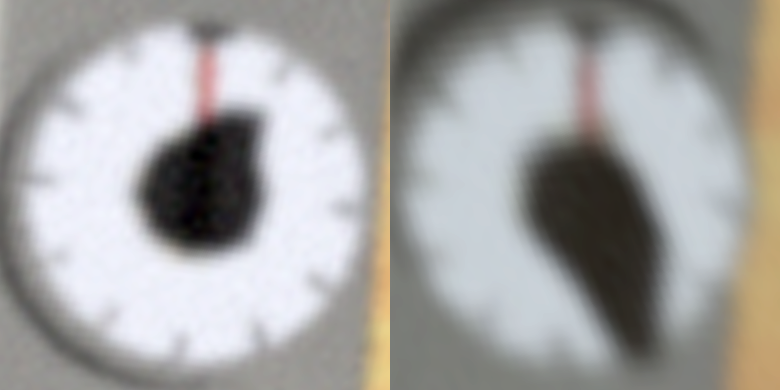

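The T mark (207,32) is centred under the pointer (207,75) in the top tile, so the tare is at zero. Now grasping the scanner.

>>> step_arm:
  increments:
    - [[0.5, 4, 6, 40, 0, 0, 0], [0.5, 4, 6, 80, 0, 0, 0], [0.5, 4, 6, 100, 0, 0, 0], [0.5, 4, 6, 100, 0, 0, 0], [0.5, 4, 6, 100, 0, 0, 0]]

```text
t: 6.03
eef_pos: [0.4955, 0.4218, 0.1228]
tool_rot: [0.001, 0.997, -0.078, -0.0]
contact_force: [-0.8, -0.5, 0.7]
gripper_width: 0.751
grasp_force: 0.0
```

```bash
python3 go.py .494,.428,.054,-8.2
```

```text
t 6.0 now [0.4955 0.4218 0.1228] yaw -9.0 F [-0.8 -0.5  0.7] w 0.75 g 0.0
[0.494, 0.428, 0.054, -8.2] -> [-2.0, -6.0, 69.0] [0.1, 0.0, -0.8] rows>= 2
```

>>> step_arm:
  increments:
    - [[0.5, -2, -6, 25, 0, 0, -0.8], [0.5, -2, -6, 45, 0, 0, -0.8], [0.5, -2, -6, 60, 0, 0, -0.8], [0.5, -2, -6, 69, 0, 0, -0.8], [0.5, -2, -6, 69, 0, 0, -0.8], [0.5, -2, -6, 69, 0, 0, -0.8]]

```text
t: 6.53
eef_pos: [0.4953, 0.4297, 0.0559]
tool_rot: [-0.001, 0.997, -0.071, 0.001]
contact_force: [0.3, 0.1, 0.7]
gripper_width: 0.748
grasp_force: 0.0
```

>>> step_arm:
  increments:
    - [[-1, 0, 0, 0, 0, 0, 0], [-1, 0, 0, 0, 0, 0, 0], [-1, 0, 0, 0, 0, 0, 0], [-1, 0, 0, 0, 0, 0, 0], [-1, 0, 0, 0, 0, 0, 0]]
  force: 40

```text
t: 6.95
eef_pos: [0.4955, 0.4298, 0.0562]
tool_rot: [-0.001, 0.997, -0.071, 0.001]
contact_force: [-0.4, -1.0, 6.1]
gripper_width: 0.473
grasp_force: 39.8
```

```bash
python3 go.py
```

```text
t 7.0 now [0.4955 0.4298 0.0562] yaw -8.2 F [-0.4 -1.   6.1] w 0.47 g 39.8
```

>>> step_arm:
  increments:
    - [[-1, 0, 0, -15, 0, 0, 0], [-1, 0, 0, -40, 0, 0, 0], [-1, 0, 0, -70, 0, 0, 0], [-1, 0, 0, -100, 0, 0, 0], [-1, 0, 0, -130, 0, 0, 0], [-1, 0, 0, -130, 0, 0, 0], [-1, 0, 0, -130, 0, 0, 0]]

```text
t: 7.53
eef_pos: [0.495, 0.4299, 0.1866]
tool_rot: [-0.002, 0.997, -0.071, 0.002]
contact_force: [-0.1, 0.4, -2.5]
gripper_width: 0.472
grasp_force: 39.9
```

```bash
python3 go.py .5757,.2454,.183,-10 .444,.1095,.193,27 .584,.112,.213,32; python3 -c "
from look import *
shot('scene','l1S')
from tins import *
from chk import *
chk('k2',G)"
```

```text
t 7.5 now [0.495  0.4299 0.1866] yaw -8.1 F [-0.1  0.4 -2.5] w 0.47 g 39.9
[0.5757, 0.2454, 0.183, -10.0] -> [106.0, 171.0, 3.0] [-0.2, -0.2, 1.9] rows>= 5
[0.444, 0.1095, 0.193, 27.0] -> [-106.0, 157.0, -10.0] [-0.0, 0.0, -37.0] rows>= 6
[0.584, 0.112, 0.213, 32.0] -> [126.0, 61.0, -20.0] [-0.0, 0.0, -5.0] rows>= 4
a ['[0.5747 0.2448] 2R 0.0398', '[0.577  0.2461] 2R 0.0415']
b ['[0.4427 0.108 ] 2R 0.0485', '[0.4472 0.11  ] 2R 0.0468']
d ['[0.5825 0.1107] 2R 0.0649', '[0.5853 0.1135] 2R 0.0624']
```

View pics/l1S.png

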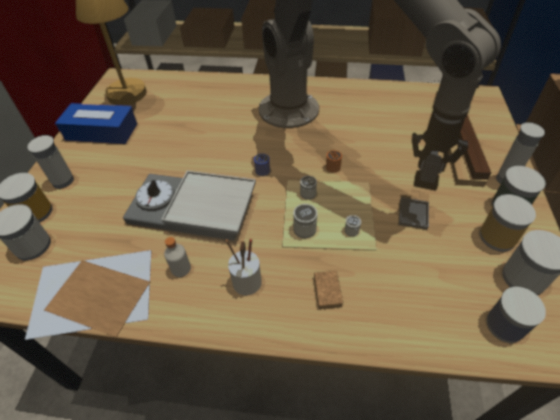

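The scanner is held at (430,165), the empty cradle is at (413,211), and the tins have not moved. Moving above tin a.

>>> step_arm:
  increments:
    - [[-1, 53, 85, 1, 0, 0, 1], [-1, 106, 171, 3, 0, 0, 1.9], [-1, 106, 171, 3, 0, 0, 1.9], [-1, 106, 171, 3, 0, 0, 1.9], [-1, 106, 171, 3, 0, 0, 1.9], [-1, 106, 171, 3, 0, 0, 1.9], [-1, 106, 171, 3, 0, 0, 1.9], [-1, 106, 171, 3, 0, 0, 1.9], [-1, 106, 171, 3, 0, 0, 1.9], [-1, 106, 171, 3, 0, 0, 1.9]]

```text
t: 8.52
eef_pos: [0.5739, 0.2467, 0.1807]
tool_rot: [-0.0, 0.996, -0.086, -0.001]
contact_force: [0.5, -0.1, -2.8]
gripper_width: 0.472
grasp_force: 40.2
```

```bash
python3 go.py .5757,.2454,.183,-10; python3 - <<'E'
from rect import *
shot('top','a1T');shot('scene','a1S')
T=np.load('pics/a1T.npz');S=np.load('pics/a1S.npz')
im=[]
for f,box in(('a1T',(150,190,70,70)),('a1S',(325,165,60,75))):
    x,y,w,h=box; i=np.load(f'pics/{f}.npz')['image'][y:y+h,x:x+w].astype(np.uint8)[:,:,::-1]
    im.append(cv2.copyMakeBorder(cv2.convertScaleAbs(cv2.resize(i,None,fx=5,fy=5,interpolation=cv2.INTER_CUBIC),alpha=1.5),0,400-5*h,0,0,cv2.BORDER_CONSTANT))
# empty cradle
Tc=np.load('pics/k2T.npz')
t=cv2.copyMakeBorder(cv2.convertScaleAbs(rect(np.load('pics/l1S.npz'),.49,.424,.016,.14,280),alpha=1.4),0,120,0,0,cv2.BORDER_CONSTANT)
cv2.imwrite('pics/a1.png',np.hstack(im[:2]+[t])[:, :800])
E
```

```text
t 8.5 now [0.5739 0.2467 0.1807] yaw -9.9 F [ 0.5 -0.1 -2.8] w 0.47 g 40.2
[0.5757, 0.2454, 0.183, -10.0] -> [2.0, 1.0, -2.0] [-0.0, 0.1, 0.1] rows>= 1
```

View pics/a1.png

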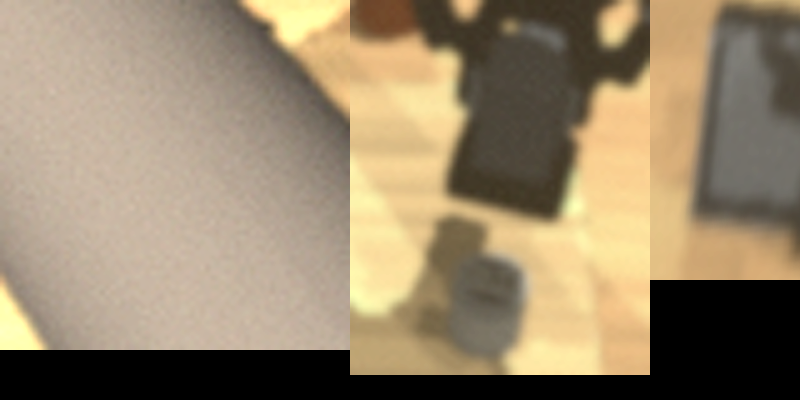

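In the scene crop the nose's front lower edge runs from (450,188) to (560,218), above tin a's lid at (487,275). Checking that edge, then holding.

>>> step_arm:
  increments:
    - [[-1, 2, 1, 0, 0, 0, 0], [-1, 2, 1, 0, 0, 0, 0], [-1, 2, 1, 0, 0, 0, 0], [-1, 2, 1, 0, 0, 0, 0], [-1, 2, 1, 0, 0, 0, 0], [-1, 2, 1, 0, 0, 0, 0], [-1, 2, 1, 0, 0, 0, 0], [-1, 2, 1, 0, 0, 0, 0], [-1, 2, 1, 0, 0, 0, 0], [-1, 2, 1, 0, 0, 0, 0]]

```text
t: 9.45
eef_pos: [0.5768, 0.2434, 0.1812]
tool_rot: [-0.0, 0.996, -0.087, 0.0]
contact_force: [-0.1, -1.0, -2.1]
gripper_width: 0.467
grasp_force: 40.2
```

```bash
python3 go.py; python3 - <<'E'
from look import *
S=np.load('pics/a1S.npz')
e=[(325+(u-350)/5,165+v/5) for u,v in((450,188),(560,218),(505,203))]
P=plane(S,e,.130);print('front edge',P.round(4),'len',np.linalg.norm(P[0]-P[1]).round(4))
E
```

```text
t 9.4 now [0.5768 0.2434 0.1812] yaw -10.0 F [-0.1 -1.  -2.1] w 0.47 g 40.2
front edge [[0.5822 0.2174 0.13  ]
 [0.5973 0.2741 0.13  ]
 [0.5898 0.2459 0.13  ]] len 0.0587
```

>>> step_arm:
  increments:
    - [[-1, 3, 0, 0, 0, 0, 0], [-1, 3, 0, 0, 0, 0, 0], [-1, 3, 0, 0, 0, 0, 0], [-1, 3, 0, 0, 0, 0, 0], [-1, 3, 0, 0, 0, 0, 0], [-1, 3, 0, 0, 0, 0, 0], [-1, 3, 0, 0, 0, 0, 0], [-1, 3, 0, 0, 0, 0, 0], [-1, 3, 0, 0, 0, 0, 0], [-1, 3, 0, 0, 0, 0, 0]]

```text
t: 10.28
eef_pos: [0.5798, 0.2429, 0.1812]
tool_rot: [-0.0, 0.996, -0.087, 0.0]
contact_force: [0.2, 0.1, -1.7]
gripper_width: 0.468
grasp_force: 40.2
```

>>> step_arm:
  increments:
    - [[-1, 0, 0, 0, 0, 0, 0], [-1, 0, 0, 0, 0, 0, 0], [-1, 0, 0, 0, 0, 0, 0], [-1, 0, 0, 0, 0, 0, 0], [-1, 0, 0, 0, 0, 0, 0], [-1, 0, 0, 0, 0, 0, 0], [-1, 0, 0, 0, 0, 0, 0], [-1, 0, 0, 0, 0, 0, 0], [-1, 0, 0, 0, 0, 0, 0], [-1, 0, 0, 0, 0, 0, 0]]

```text
t: 11.12
eef_pos: [0.5798, 0.2429, 0.1812]
tool_rot: [0.0, 0.996, -0.087, 0.0]
contact_force: [-0.3, -0.1, -2.0]
gripper_width: 0.474
grasp_force: 40.2
```

>>> step_arm:
  increments:
    - [[-1, 0, 0, 0, 0, 0, 0], [-1, 0, 0, 0, 0, 0, 0], [-1, 0, 0, 0, 0, 0, 0], [-1, 0, 0, 0, 0, 0, 0], [-1, 0, 0, 0, 0, 0, 0], [-1, 0, 0, 0, 0, 0, 0]]

```text
t: 11.62
eef_pos: [0.5797, 0.2429, 0.1812]
tool_rot: [0.0, 0.996, -0.087, -0.0]
contact_force: [-0.3, -0.0, -1.7]
gripper_width: 0.473
grasp_force: 40.2
```

```bash
python3 go.py .448,.110,.193,27.5;  python3 -c "
from chk import *
chk('k3',{k:G[k] for k in 'bd'})"
```

```text
t 11.6 now [0.5797 0.2429 0.1812] yaw -10.0 F [-0.3 -0.  -1.7] w 0.47 g 40.2
[0.448, 0.11, 0.193, 27.5] -> [-107.0, 154.0, -12.0] [0.0, 0.0, -37.5] rows>= 6
b ['[0.4656 0.1264] 2R 0.0544', '[0.4472 0.1117] 2R 0.0463']
d ['[0.5829 0.1109] 2R 0.0616', '[0.5865 0.1131] 2R 0.0628']
```

>>> step_arm:
  increments:
    - [[-1, -18, 26, -5, 0, 0, -6.5], [-1, -36, 52, -10, 0, 0, -13], [-1, -54, 78, -12, 0, 0, -20], [-1, -72, 104, -12, 0, 0, -26], [-1, -90, 130, -12, 0, 0, -32], [-1, -107, 153, -12, 0, 0, -37.5], [-1, -107, 153, -12, 0, 0, -37.5], [-1, -107, 153, -12, 0, 0, -37.5], [-1, -107, 153, -12, 0, 0, -37.5], [-1, -107, 153, -12, 0, 0, -37.5]]

```text
t: 12.55
eef_pos: [0.4487, 0.1119, 0.1936]
tool_rot: [-0.0, 0.971, 0.237, 0.001]
contact_force: [-0.1, 0.3, -2.4]
gripper_width: 0.471
grasp_force: 40.4
```

```bash
python3 go.py .448,.1115,.193,27.5; python3 -c "
from chk import *
chk('k4',{k:G[k] for k in 'abd'})"
```

```text
t 12.6 now [0.4487 0.1119 0.1936] yaw 27.5 F [-0.1  0.3 -2.4] w 0.47 g 40.4
[0.448, 0.1115, 0.193, 27.5] -> [-1.0, 0.0, 1.0] [-0.0, -0.1, -0.0] rows>= 1
a ['[0.5744 0.2445] 2R 0.0404', '[0.578  0.2462] 2R 0.0395']
b ['[0.4513 0.1134] 2R 0.0861', '[0.4462 0.1114] 2R 0.0449']
d ['[0.5985 0.1368] 2R 0.0509', '[0.5862 0.1124] 2R 0.0638']
```

Tin b is still in place and the pose is right; holding two seconds, then on to d.

>>> step_arm:
  increments:
    - [[-1, 0, 0, 0, 0, 0, 0], [-1, 0, 0, 0, 0, 0, 0], [-1, 0, 0, 0, 0, 0, 0], [-1, 0, 0, 0, 0, 0, 0], [-1, 0, 0, 0, 0, 0, 0], [-1, 0, 0, 0, 0, 0, 0], [-1, 0, 0, 0, 0, 0, 0], [-1, 0, 0, 0, 0, 0, 0], [-1, 0, 0, 0, 0, 0, 0], [-1, 0, 0, 0, 0, 0, 0]]

```text
t: 13.48
eef_pos: [0.4477, 0.1109, 0.1932]
tool_rot: [0.0, 0.971, 0.237, 0.0]
contact_force: [-0.6, -1.2, -1.5]
gripper_width: 0.473
grasp_force: 40.4
```

>>> step_arm:
  increments:
    - [[-1, 0, 0, 0, 0, 0, 0], [-1, 0, 0, 0, 0, 0, 0], [-1, 0, 0, 0, 0, 0, 0], [-1, 0, 0, 0, 0, 0, 0], [-1, 0, 0, 0, 0, 0, 0], [-1, 0, 0, 0, 0, 0, 0], [-1, 0, 0, 0, 0, 0, 0], [-1, 0, 0, 0, 0, 0, 0], [-1, 0, 0, 0, 0, 0, 0], [-1, 0, 0, 0, 0, 0, 0]]

```text
t: 14.32
eef_pos: [0.4477, 0.1109, 0.1932]
tool_rot: [0.0, 0.971, 0.237, 0.0]
contact_force: [-0.5, 0.2, -1.9]
gripper_width: 0.475
grasp_force: 40.4
```

>>> step_arm:
  increments:
    - [[-1, 0, 0, 0, 0, 0, 0], [-1, 0, 0, 0, 0, 0, 0], [-1, 0, 0, 0, 0, 0, 0], [-1, 0, 0, 0, 0, 0, 0], [-1, 0, 0, 0, 0, 0, 0], [-1, 0, 0, 0, 0, 0, 0]]

```text
t: 14.82
eef_pos: [0.4478, 0.1109, 0.1932]
tool_rot: [0.0, 0.971, 0.237, 0.0]
contact_force: [-0.7, 0.1, -1.6]
gripper_width: 0.47
grasp_force: 40.4
```

```bash
python3 go.py .5875,.1145,.213,32; python3 -c "
from chk import *
chk('k5',{k:G[k] for k in 'abd'})"
```

```text
t 14.8 now [0.4478 0.1109 0.1932] yaw 27.5 F [-0.7  0.1 -1.6] w 0.47 g 40.4
[0.5875, 0.1145, 0.213, 32.0] -> [126.0, 61.0, -20.0] [0.0, -0.0, -4.5] rows>= 4
a ['[0.5749 0.2447] 2R 0.0397', '[0.578  0.2461] 2R 0.0396']
b ['[0.466  0.1253] 2R 0.0572', '[0.4458 0.1117] 2R 0.0441']
d ['[0.5816 0.1258] 2R 0.0778', '[0.5864 0.1124] 2R 0.0638']
```

>>> step_arm:
  increments:
    - [[-1, 30, 15, -15, 0, 0, -2], [-1, 65, 31, -20, 0, 0, -4.5], [-1, 100, 48, -20, 0, 0, -4.5], [-1, 126, 61, -20, 0, 0, -4.5], [-1, 126, 61, -20, 0, 0, -4.5], [-1, 126, 61, -20, 0, 0, -4.5], [-1, 126, 61, -20, 0, 0, -4.5], [-1, 126, 61, -20, 0, 0, -4.5]]

```text
t: 15.58
eef_pos: [0.5864, 0.115, 0.213]
tool_rot: [-0.0, 0.961, 0.276, -0.001]
contact_force: [-0.1, 0.0, -2.9]
gripper_width: 0.47
grasp_force: 40.5
```

>>> step_arm:
  increments:
    - [[-1, 0, 0, 0, 0, 0, 0], [-1, 0, 0, 0, 0, 0, 0], [-1, 0, 0, 0, 0, 0, 0], [-1, 0, 0, 0, 0, 0, 0], [-1, 0, 0, 0, 0, 0, 0], [-1, 0, 0, 0, 0, 0, 0], [-1, 0, 0, 0, 0, 0, 0], [-1, 0, 0, 0, 0, 0, 0], [-1, 0, 0, 0, 0, 0, 0], [-1, 0, 0, 0, 0, 0, 0]]

```text
t: 16.42
eef_pos: [0.5877, 0.1149, 0.2132]
tool_rot: [-0.0, 0.961, 0.275, -0.0]
contact_force: [0.5, -0.2, -2.2]
gripper_width: 0.472
grasp_force: 40.5
```

>>> step_arm:
  increments:
    - [[-1, 0, 0, 0, 0, 0, 0], [-1, 0, 0, 0, 0, 0, 0], [-1, 0, 0, 0, 0, 0, 0], [-1, 0, 0, 0, 0, 0, 0], [-1, 0, 0, 0, 0, 0, 0], [-1, 0, 0, 0, 0, 0, 0], [-1, 0, 0, 0, 0, 0, 0], [-1, 0, 0, 0, 0, 0, 0], [-1, 0, 0, 0, 0, 0, 0], [-1, 0, 0, 0, 0, 0, 0]]

```text
t: 17.25
eef_pos: [0.5876, 0.1149, 0.2132]
tool_rot: [-0.0, 0.961, 0.275, 0.0]
contact_force: [-0.0, 0.4, -2.2]
gripper_width: 0.472
grasp_force: 40.5
```

>>> step_arm:
  increments:
    - [[-1, 0, 0, 0, 0, 0, 0], [-1, 0, 0, 0, 0, 0, 0], [-1, 0, 0, 0, 0, 0, 0], [-1, 0, 0, 0, 0, 0, 0], [-1, 0, 0, 0, 0, 0, 0]]

```text
t: 17.67
eef_pos: [0.5876, 0.1149, 0.2132]
tool_rot: [0.0, 0.961, 0.275, -0.0]
contact_force: [-0.1, 0.6, -1.2]
gripper_width: 0.471
grasp_force: 40.5
```

```bash
python3 go.py .4955,.4298,.19,-8.2; python3 -c "
from chk import *
chk('k6',{k:G[k] for k in 'abd'})
im=[]
for f,box in(('k6T',(150,150,140,150)),('k6S',(265,150,125,100)),):
    x,y,w,h=box; i=np.load(f'pics/{f}.npz')['image'][y:y+h,x:x+w].astype(np.uint8)[:,:,::-1]
    im.append(cv2.copyMakeBorder(cv2.convertScaleAbs(cv2.resize(i,None,fx=3,fy=3,interpolation=cv2.INTER_CUBIC),alpha=1.4),0,450-3*h,0,0,cv2.BORDER_CONSTANT))
cv2.imwrite('pics/k6.png',np.hstack(im))
"
```

```text
t 17.7 now [0.5876 0.1149 0.2132] yaw 32.0 F [-0.1  0.6 -1.2] w 0.47 g 40.5
[0.4955, 0.4298, 0.19, -8.2] -> [89.0, -316.0, 23.0] [0.0, 0.0, 40.2] rows>= 8
a ['[0.5746 0.2446] 2R 0.0400', '[0.5781 0.2462] 2R 0.0395']
b ['[0.4522 0.093 ] 2R 0.0699', '[0.43   0.0985] 2R 0.1061']
d ['[0.6325 0.1459] 2R 0.0452', '[0.5853 0.1135] 2R 0.0600']
```

View pics/k6.png

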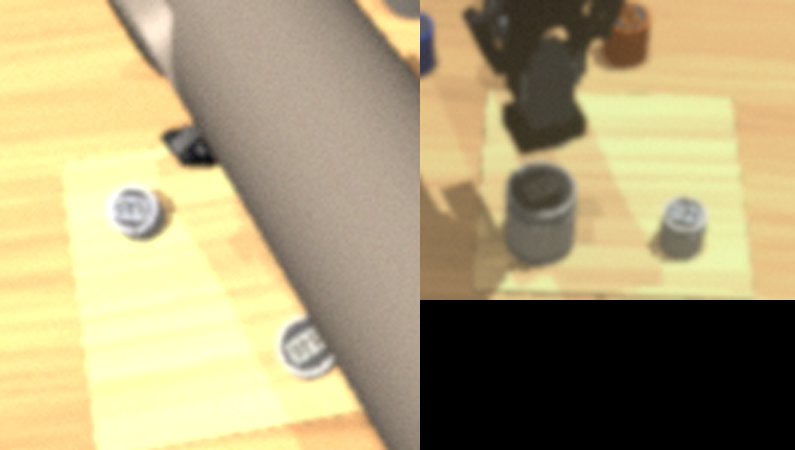

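The nose (crop 545,130) is right above d's lid (543,188), and a and b are in place. Returning the scanner to its cradle.

>>> step_arm:
  increments:
    - [[-1, 9, -32, 5, 0, 0, 4], [-1, 18, -64, 10, 0, 0, 8], [-1, 27, -96, 15, 0, 0, 12], [-1, 36, -128, 20, 0, 0, 16], [-1, 45, -160, 23, 0, 0, 20], [-1, 54, -192, 23, 0, 0, 24.5], [-1, 63, -224, 23, 0, 0, 28.5], [-1, 72, -256, 23, 0, 0, 32.5], [-1, 81, -288, 23, 0, 0, 36.5], [-1, 89, -316, 23, 0, 0, 40.2]]

```text
t: 18.6
eef_pos: [0.4946, 0.4326, 0.1902]
tool_rot: [-0.0, 0.997, -0.073, -0.0]
contact_force: [0.3, -0.1, -1.8]
gripper_width: 0.472
grasp_force: 40.4
```

>>> step_arm:
  increments:
    - [[-1, 0, 0, 0, 0, 0, 0], [-1, 0, 0, 0, 0, 0, 0], [-1, 0, 0, 0, 0, 0, 0], [-1, 0, 0, 0, 0, 0, 0]]

```text
t: 18.93
eef_pos: [0.4969, 0.4284, 0.1901]
tool_rot: [0.001, 0.997, -0.073, 0.0]
contact_force: [0.2, 0.8, -2.9]
gripper_width: 0.474
grasp_force: 40.6
```

```bash
python3 go.py .4955,.4298,.075,-8.2 .4955,.4298,.057,-8.2
```

```text
t 18.9 now [0.4969 0.4284 0.1901] yaw -8.3 F [ 0.2  0.8 -2.9] w 0.47 g 40.6
[0.4955, 0.4298, 0.075, -8.2] -> [-2.0, -1.0, 115.0] [0.1, -0.0, -0.1] rows>= 3
[0.4955, 0.4298, 0.057, -8.2] -> [0.0, -0.0, 18.0] [-0.0, -0.0, -0.0] rows>= 1
```

>>> step_arm:
  increments:
    - [[-1, -1, -1, 30, 0, 0, 0], [-1, -1, -1, 60, 0, 0, 0], [-1, -1, -1, 85, 0, 0, 0], [-1, -1, -1, 105, 0, 0, 0], [-1, -1, -1, 115, 0, 0, 0], [-1, -1, -1, 122, 0, 0, 0], [-1, -1, -1, 128, 0, 0, 0], [-1, -1, -1, 132, 0, 0, 0], [-1, -1, -1, 133, 0, 0, 0], [-1, -1, -1, 133, 0, 0, 0]]

```text
t: 19.77
eef_pos: [0.4954, 0.4315, 0.0579]
tool_rot: [-0.0, 0.997, -0.072, 0.0]
contact_force: [-0.4, 1.0, -3.3]
gripper_width: 0.47
grasp_force: 40.5
```

```bash
python3 go.py
```

```text
t 19.8 now [0.4954 0.4315 0.0579] yaw -8.2 F [-0.4  1.  -3.3] w 0.47 g 40.5
```

>>> step_arm:
  increments:
    - [[-1, 0, 1, 1, 0, 0, 0], [-1, 0, 1, 2, 0, 0, 0], [-1, 0, 1, 2, 0, 0, 0], [0, 0, 1, 2, 0, 0, 0], [0.5, 0, 1, 2, 0, 0, 0], [0.5, 0, 1, 2, 0, 0, 0], [0.5, 0, 1, 2, 0, 0, 0], [0.5, 0, 1, 2, 0, 0, 0], [0.5, 0, 1, 2, 0, 0, 0], [0.5, 0, 1, 2, 0, 0, 0]]

```text
t: 20.6
eef_pos: [0.4949, 0.4302, 0.0552]
tool_rot: [0.0, 0.997, -0.072, -0.0]
contact_force: [1.1, -0.8, 0.2]
gripper_width: 0.749
grasp_force: 0.0
```

>>> step_arm:
  increments:
    - [[0.5, 0, 0, -10, 0, 0, 0], [0.5, 0, 0, -30, 0, 0, 0], [0.5, 0, 0, -60, 0, 0, 0], [0.5, 0, 0, -100, 0, 0, 0], [0.5, 0, 0, -140, 0, 0, 0], [0.5, 0, 0, -170, 0, 0, 0], [0.5, 0, 0, -170, 0, 0, 0]]

```text
t: 21.18
eef_pos: [0.4975, 0.4333, 0.2342]
tool_rot: [-0.005, 0.997, -0.072, 0.004]
contact_force: [0.8, 0.2, 0.6]
gripper_width: 0.746
grasp_force: 0.0
```

```bash
python3 go.py;  python3 -c "
from chk import *
from rect import rect
chk('k7',G,True)
im=[]
for f,box in(('k7T',(90,225,70,85)),('k7S',(385,160,60,80))):
    x,y,w,h=box; i=np.load(f'pics/{f}.npz')['image'][y:y+h,x:x+w].astype(np.uint8)[:,:,::-1]
    im.append(cv2.copyMakeBorder(cv2.convertScaleAbs(cv2.resize(i,None,fx=5,fy=5,interpolation=cv2.INTER_CUBIC),alpha=1.4),0,430-5*h,0,10,cv2.BORDER_CONSTANT))
cv2.imwrite('pics/k7.png',np.hstack(im))
"
```

```text
t 21.2 now [0.4975 0.4333 0.2342] yaw -8.2 F [0.8 0.2 0.6] w 0.75 g 0.0
dial [ 0.5285 -0.3458] ptr -5.8 {-6: 36.1}
dial [ 0.5266 -0.3342] ptr 0.0 {-174: 21.0, -162: 26.2, -156: 78.2, -150: 130.3, -144: 138.5, -138: 129.1, -132: 107.8, -126: 82.7, -120: 60.6, -114: 43.7, -108: 25.7, -18: 45.7, -12: 33.9, 42: 25.0, 48: 29.6, 54: 21.0, 60: 20.7, 66: 23.0, 72: 30.6, 78: 41.5, 84: 39.5, 90: 33.1, 96: 34.6, 102: 38.1, 108: 43.6, 114: 46.8, 120: 40.8, 126: 31.6, 132: 27.2, 138: 27.1, 144: 28.2, 150: 31.6, 156: 27.5}
a ['[0.5744 0.2446] 2R 0.0404', '[0.577  0.2461] 2R 0.0418']
b ['[0.4426 0.108 ] 2R 0.0487', '[0.4481 0.1099] 2R 0.0479']
d ['[0.5825 0.1108] 2R 0.0650', '[0.585  0.1134] 2R 0.0622']
```

View pics/k7.png

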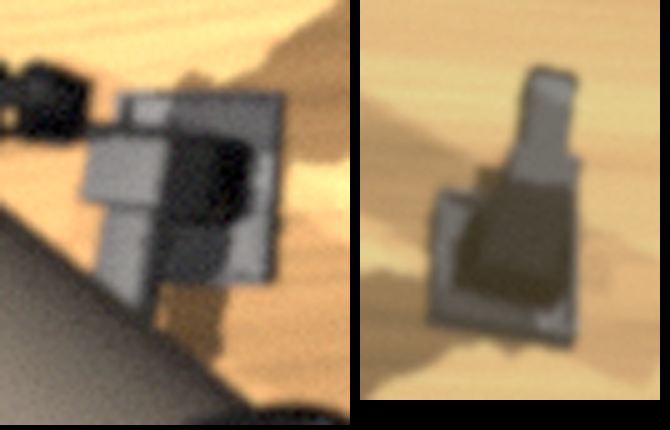

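Scanner stands back in the tray (crop top 125,165; scene 515,240) and the tare still reads zero. Now tin a.

```bash
python3 go.py .5755,.2453,.13,-5 .5755,.2453,.022,-5
```

```text
t 21.3 now [0.4955 0.4309 0.2277] yaw -8.2 F [-0.1  0.4 -1.4] w 0.75 g 0.0
[0.5755, 0.2453, 0.13, -5.0] -> [106.0, 172.0, 97.0] [-0.2, -0.1, -3.2] rows>= 6
[0.5755, 0.2453, 0.022, -5.0] -> [-1.0, 0.0, 108.0] [0.0, -0.0, -0.0] rows>= 3
```

>>> step_arm:
  increments:
    - [[0.5, 35, 57, 0, 0, 0, -3], [0.5, 70, 115, 20, 0, 0, -3], [0.5, 106, 172, 50, 0, 0, -3], [0.5, 106, 172, 80, 0, 0, -3], [0.5, 106, 172, 97, 0, 0, -3], [0.5, 106, 172, 97, 0, 0, -3], [0.5, 106, 172, 97, 0, 0, -3], [0.5, 106, 172, 97, 0, 0, -3], [0.5, 106, 172, 97, 0, 0, -3]]

```text
t: 22.03
eef_pos: [0.5745, 0.2462, 0.1282]
tool_rot: [-0.0, 0.999, -0.045, -0.0]
contact_force: [-0.1, 0.1, 0.6]
gripper_width: 0.747
grasp_force: 0.0
```

```bash
python3 go.py .5755,.2453,.022,-5; python3 -c "
from chk import *
chk('k8',G)"
```

```text
t 22.0 now [0.5745 0.2462 0.1282] yaw -5.2 F [-0.1  0.1  0.6] w 0.75 g 0.0
[0.5755, 0.2453, 0.022, -5.0] -> [1.0, 1.0, 106.0] [-0.0, 0.1, -0.2] rows>= 3
a ['[0.5953 0.2588] 2R 0.0484', '[0.5771 0.2463] 2R 0.0360']
b ['[0.4555 0.1167] 2R 0.0777', '[0.4475 0.1116] 2R 0.0467']
d ['[0.5825 0.1099] 2R 0.0634', '[0.5869 0.1128] 2R 0.0635']
```

>>> step_arm:
  increments:
    - [[0.5, 1, 1, 30, 0, 0, 0], [0.5, 1, 1, 60, 0, 0, 0], [0.5, 1, 1, 85, 0, 0, 0], [0.5, 1, 1, 100, 0, 0, 0], [0.5, 1, 1, 105, 0, 0, 0], [0.5, 1, 1, 105, 0, 0, 0], [0.5, 1, 1, 105, 0, 0, 0]]

```text
t: 22.72
eef_pos: [0.5766, 0.2451, 0.0245]
tool_rot: [-0.001, 0.999, -0.045, 0.001]
contact_force: [0.0, 0.7, 0.9]
gripper_width: 0.748
grasp_force: 0.0
```

>>> step_arm:
  increments:
    - [[-1, 0, 0, 0, 0, 0, 0], [-1, 0, 0, 0, 0, 0, 0], [-1, 0, 0, 0, 0, 0, 0], [-1, 0, 0, 0, 0, 0, 0], [-1, 0, 0, 0, 0, 0, 0], [-1, 0, 0, 0, 0, 0, 0]]
  force: 30

```text
t: 23.22
eef_pos: [0.5772, 0.2446, 0.0251]
tool_rot: [-0.001, 0.999, -0.046, 0.001]
contact_force: [-0.9, 1.0, 6.0]
gripper_width: 0.481
grasp_force: 30.1
```

```bash
python3 go.py .5755,.2453,.2,-5 .52,-.02,.2,-5 .493,-.164,.2,-5 .493,-.164,.08,-5
```

```text
t 23.2 now [0.5772 0.2446 0.0251] yaw -5.2 F [-0.9  1.   6. ] w 0.48 g 30.1
[0.5755, 0.2453, 0.2, -5.0] -> [-1.0, -1.0, -175.0] [-0.1, -0.1, -0.2] rows>= 5
[0.52, -0.02, 0.2, -5.0] -> [-32.0, 269.0, 0.0] [-0.0, -0.0, -0.0] rows>= 7
[0.493, -0.164, 0.2, -5.0] -> [-15.0, 146.0, 0.0] [-0.0, -0.0, -0.0] rows>= 4
[0.493, -0.164, 0.08, -5.0] -> [0.0, 0.0, 120.0] [-0.0, -0.0, -0.0] rows>= 3
```

>>> step_arm:
  increments:
    - [[-1, -1, -1, -25, 0, 0, 0], [-1, -1, -1, -60, 0, 0, 0], [-1, -1, -1, -100, 0, 0, 0], [-1, -1, -1, -140, 0, 0, 0], [-1, -1, -1, -175, 0, 0, 0], [-1, -1, -1, -175, 0, 0, 0]]

```text
t: 23.72
eef_pos: [0.5791, 0.247, 0.2072]
tool_rot: [-0.003, 0.999, -0.046, 0.006]
contact_force: [0.7, 0.9, 0.2]
gripper_width: 0.479
grasp_force: 30.9
```

>>> step_arm:
  increments:
    - [[-1, -5, 40, 0, 0, 0, 0], [-1, -10, 80, 0, 0, 0, 0], [-1, -15, 121, 0, 0, 0, 0], [-1, -20, 162, 0, 0, 0, 0], [-1, -25, 203, 0, 0, 0, 0], [-1, -30, 244, 0, 0, 0, 0], [-1, -35, 285, 0, 0, 0, 0], [-1, -40, 326, 0, 0, 0, 0], [-1, -44, 367, 0, 0, 0, 0], [-1, -47, 400, 0, 0, 0, 0]]

```text
t: 24.55
eef_pos: [0.4904, -0.1527, 0.1986]
tool_rot: [0.001, 0.999, -0.047, 0.0]
contact_force: [0.9, -0.2, -0.9]
gripper_width: 0.484
grasp_force: 31.0
```

>>> step_arm:
  increments:
    - [[-1, 0, 15, 0, 0, 0, 0], [-1, 0, 15, 0, 0, 0, 0], [-1, 0, 15, 0, 0, 0, 0], [-1, 0, 15, 0, 0, 0, 0]]

```text
t: 24.88
eef_pos: [0.4907, -0.1629, 0.1983]
tool_rot: [-0.0, 0.999, -0.045, 0.0]
contact_force: [0.4, 1.1, -1.1]
gripper_width: 0.478
grasp_force: 31.1
```

```bash
python3 go.py .493,-.164,.09,-5 .493,-.164,.074,-5
```

```text
t 24.9 now [ 0.4907 -0.1629  0.1983] yaw -5.2 F [ 0.4  1.1 -1.1] w 0.48 g 31.1
[0.493, -0.164, 0.09, -5.0] -> [2.0, 1.0, 108.0] [-0.0, -0.0, -0.2] rows>= 3
[0.493, -0.164, 0.074, -5.0] -> [0.0, 0.0, 16.0] [-0.0, -0.0, 0.0] rows>= 1
```

>>> step_arm:
  increments:
    - [[-1, 2, 1, 25, 0, 0, 0], [-1, 2, 1, 55, 0, 0, 0], [-1, 2, 1, 80, 0, 0, 0], [-1, 2, 1, 98, 0, 0, 0], [-1, 2, 1, 108, 0, 0, 0], [-1, 2, 1, 112, 0, 0, 0], [-1, 2, 1, 115, 0, 0, 0], [-1, 2, 1, 118, 0, 0, 0], [-1, 2, 1, 120, 0, 0, 0], [-1, 2, 1, 120, 0, 0, 0]]

```text
t: 25.72
eef_pos: [0.4928, -0.1654, 0.0787]
tool_rot: [0.0, 0.999, -0.046, 0.001]
contact_force: [-0.4, 0.9, -0.9]
gripper_width: 0.483
grasp_force: 31.1
```

>>> step_arm:
  increments:
    - [[-1, 0, 0, 1, 0, 0, 0], [-1, 0, 0, 2, 0, 0, 0], [-1, 0, 0, 3, 0, 0, 0], [-1, 0, 0, 3, 0, 0, 0]]

```text
t: 26.05
eef_pos: [0.4923, -0.1654, 0.0752]
tool_rot: [0.0, 0.999, -0.046, 0.0]
contact_force: [0.4, -0.8, -0.5]
gripper_width: 0.477
grasp_force: 31.1
```

```bash
python3 go.py
```

```text
t 26.1 now [ 0.4923 -0.1654  0.0752] yaw -5.2 F [ 0.4 -0.8 -0.5] w 0.48 g 31.1
```

>>> step_arm:
  increments:
    - [[-1, 0, 0, 1, 0, 0, 0], [-1, 0, 0, 2, 0, 0, 0], [-1, 0, 0, 2, 0, 0, 0], [-1, 0, 0, 2, 0, 0, 0]]

```text
t: 26.38
eef_pos: [0.4925, -0.1654, 0.0734]
tool_rot: [0.0, 0.999, -0.046, 0.0]
contact_force: [-1.1, 0.9, 1.2]
gripper_width: 0.479
grasp_force: 31.2
```

```bash
python3 -c "
from station import bot
for i in range(1): o=bot.get_obs(); print(o['eef_pos'].round(4),o['contact_force'].round(2))"
```

```text
[ 0.4925 -0.1654  0.0734] [-1.09  0.86  1.16]
```

>>> step_arm:
  increments:
    - [[-1, 0, 0, 0.5, 0, 0, 0], [-1, 0, 0, 0.5, 0, 0, 0], [0.1, 0, 0, 0.5, 0, 0, 0], [0.2, 0, 0, 0.5, 0, 0, 0], [0.3, 0, 0, 0.5, 0, 0, 0], [0.3, 0, 0, 0.5, 0, 0, 0], [0.3, 0, 0, 0.5, 0, 0, 0]]

```text
t: 26.97
eef_pos: [0.4924, -0.1653, 0.0727]
tool_rot: [-0.0, 0.999, -0.046, -0.0]
contact_force: [0.4, -0.4, 0.0]
gripper_width: 0.649
grasp_force: 0.0
```

>>> step_arm:
  increments:
    - [[0.3, 0, 0, -10, 0, 0, 0], [0.3, 0, 0, -30, 0, 0, 0], [0.3, 0, 0, -60, 0, 0, 0], [0.5, 0, 0, -95, 0, 0, 0], [0.5, 0, 0, -125, 0, 0, 0], [0.5, 0, 0, -125, 0, 0, 0]]

```text
t: 27.47
eef_pos: [0.496, -0.1662, 0.2046]
tool_rot: [0.001, 0.999, -0.046, 0.005]
contact_force: [1.3, -0.2, 0.6]
gripper_width: 0.75
grasp_force: 0.0
```

```bash
python3 go.py .445,.1095,.2,-5 .445,.1095,.13,-5 .445,.1095,.026,-5; python3 -c "
from chk import *
chk('k9',{'aP':(.4925,-.165,.101,16),'b':G['b'],'d':G['d']})"
```

```text
t 27.5 now [ 0.496  -0.1662  0.2046] yaw -5.3 F [ 1.3 -0.2  0.6] w 0.75 g 0.0
[0.445, 0.1095, 0.2, -5.0] -> [-76.0, -270.0, 3.0] [0.1, -0.6, -0.3] rows>= 7
[0.445, 0.1095, 0.13, -5.0] -> [-0.0, 0.0, 70.0] [-0.0, -0.0, 0.0] rows>= 2
[0.445, 0.1095, 0.026, -5.0] -> [-0.0, 0.0, 104.0] [-0.0, -0.0, 0.0] rows>= 3
aP ['[ 0.5022 -0.1712] 2R 0.0643', '[ 0.4978 -0.1837] 2R 0.0611']
b ['[0.4431 0.1089] 2R 0.0485', '[0.4468 0.1115] 2R 0.0462']
d ['[0.5826 0.1108] 2R 0.0648', '[0.5851 0.1134] 2R 0.0622']
```

>>> step_arm:
  increments:
    - [[0.7, -11, -38, 0, 0, 0, 0], [0.7, -22, -77, 0, 0, 0, 0], [0.7, -33, -116, 0, 0, 0, 0], [0.7, -44, -155, 0, 0, 0, 0], [0.7, -55, -194, 3, 0, 0, 0], [0.7, -66, -233, 20, 0, 0, 0], [0.7, -73, -269, 40, 0, 0, 0], [0.7, -73, -269, 70, 0, 0, 0], [0.7, -73, -269, 70, 0, 0, 0], [0.7, -73, -269, 70, 0, 0, 0]]

```text
t: 28.4
eef_pos: [0.442, 0.1086, 0.1259]
tool_rot: [0.001, 0.999, -0.045, -0.003]
contact_force: [0.9, -1.0, 0.7]
gripper_width: 0.854
grasp_force: 0.0
```

```bash
python3 go.py .445,.1095,.026,-5;python3 -c "
from chk import *
chk('k10',{'aP':(.4925,-.165,.101,16),'b':G['b'],'d':G['d']})"
```

```text
t 28.4 now [0.442  0.1086 0.1259] yaw -5.2 F [ 0.9 -1.   0.7] w 0.85 g 0.0
[0.445, 0.1095, 0.026, -5.0] -> [3.0, -1.0, 100.0] [0.1, 0.3, -0.2] rows>= 3
aP ['[ 0.5022 -0.1712] 2R 0.0643', '[ 0.5096 -0.1729] 2R 0.0797']
b ['[0.4509 0.1127] 2R 0.0875', '[0.4455 0.1115] 2R 0.0438']
d ['[0.5676 0.1148] 2R 0.0880', '[0.5844 0.1124] 2R 0.0624']
```

>>> step_arm:
  increments:
    - [[0.7, 3, -1, 30, 0, 0, 0], [0.7, 3, -1, 60, 0, 0, 0], [0.7, 3, -1, 82, 0, 0, 0], [0.7, 3, -1, 95, 0, 0, 0], [0.7, 3, -1, 99, 0, 0, 0], [0.7, 3, -1, 99, 0, 0, 0], [0.7, 3, -1, 99, 0, 0, 0]]

```text
t: 29.08
eef_pos: [0.4485, 0.1095, 0.0299]
tool_rot: [-0.0, 0.999, -0.046, 0.001]
contact_force: [0.9, 0.6, 1.1]
gripper_width: 0.854
grasp_force: 0.0
```

>>> step_arm:
  increments:
    - [[-1, 0, 0, 0, 0, 0, 0], [-1, 0, 0, 0, 0, 0, 0], [-1, 0, 0, 0, 0, 0, 0], [-1, 0, 0, 0, 0, 0, 0], [-1, 0, 0, 0, 0, 0, 0], [-1, 0, 0, 0, 0, 0, 0]]
  force: 30

```text
t: 29.58
eef_pos: [0.4484, 0.1101, 0.0301]
tool_rot: [-0.0, 0.999, -0.046, 0.001]
contact_force: [-1.0, -0.7, 7.9]
gripper_width: 0.574
grasp_force: 30.0
```

```bash
python3 go.py .445,.1095,.22,-5 .52,-.05,.22,-5 .5833,-.2264,.22,-5 
```

```text
t 29.6 now [0.4484 0.1101 0.0301] yaw -5.3 F [-1.  -0.7  7.9] w 0.57 g 30.0
[0.445, 0.1095, 0.22, -5.0] -> [-3.0, 1.0, -190.0] [-0.0, -0.1, -0.3] rows>= 5
[0.52, -0.05, 0.22, -5.0] -> [89.0, 152.0, 0.0] [-0.0, -0.0, 0.0] rows>= 5
[0.5833, -0.2264, 0.22, -5.0] -> [78.0, 170.0, -0.0] [-0.0, -0.0, 0.0] rows>= 5
```

>>> step_arm:
  increments:
    - [[-1, -3, 1, -25, 0, 0, 0], [-1, -3, 1, -60, 0, 0, 0], [-1, -3, 1, -100, 0, 0, 0], [-1, -3, 1, -140, 0, 0, 0], [-1, -3, 1, -175, 0, 0, 0], [-1, -3, 1, -190, 0, 0, 0]]

```text
t: 30.08
eef_pos: [0.4461, 0.1099, 0.2241]
tool_rot: [-0.001, 0.999, -0.046, 0.004]
contact_force: [0.8, 0.2, -1.2]
gripper_width: 0.579
grasp_force: 32.7
```

>>> step_arm:
  increments:
    - [[-1, 17, 33, 0, 0, 0, 0], [-1, 35, 68, 0, 0, 0, 0], [-1, 53, 103, 0, 0, 0, 0], [-1, 71, 138, 0, 0, 0, 0], [-1, 89, 173, 0, 0, 0, 0], [-1, 107, 208, 0, 0, 0, 0], [-1, 125, 243, 0, 0, 0, 0], [-1, 143, 278, 0, 0, 0, 0], [-1, 158, 306, 0, 0, 0, 0], [-1, 167, 322, 0, 0, 0, 0]]

```text
t: 30.92
eef_pos: [0.5811, -0.2316, 0.219]
tool_rot: [0.001, 0.999, -0.048, 0.0]
contact_force: [0.0, 1.1, -1.7]
gripper_width: 0.572
grasp_force: 32.7
```

>>> step_arm:
  increments:
    - [[-1, 0, 0, 0, 0, 0, 0], [-1, 0, 0, 0, 0, 0, 0], [-1, 0, 0, 0, 0, 0, 0]]

```text
t: 31.17
eef_pos: [0.5808, -0.2254, 0.2187]
tool_rot: [-0.001, 0.999, -0.045, -0.0]
contact_force: [-0.1, 0.2, -2.5]
gripper_width: 0.577
grasp_force: 32.7
```

```bash
python3 go.py .5833,-.2264,.0815,-5
```

```text
t 31.2 now [ 0.5808 -0.2254  0.2187] yaw -5.2 F [-0.1  0.2 -2.5] w 0.58 g 32.7
[0.5833, -0.2264, 0.0815, -5.0] -> [3.0, 1.0, 137.0] [-0.1, 0.0, -0.2] rows>= 4
```

>>> step_arm:
  increments:
    - [[-1, 3, 1, 25, 0, 0, 0], [-1, 3, 1, 55, 0, 0, 0], [-1, 3, 1, 85, 0, 0, 0], [-1, 3, 1, 110, 0, 0, 0], [-1, 3, 1, 125, 0, 0, 0], [-1, 3, 1, 131, 0, 0, 0], [-1, 3, 1, 134, 0, 0, 0], [-1, 3, 1, 136, 0, 0, 0], [-1, 3, 1, 137, 0, 0, 0], [-1, 3, 1, 137, 0, 0, 0]]

```text
t: 32.0
eef_pos: [0.5848, -0.228, 0.0829]
tool_rot: [0.0, 0.999, -0.046, 0.001]
contact_force: [0.3, 0.1, -2.6]
gripper_width: 0.575
grasp_force: 32.7
```

>>> step_arm:
  increments:
    - [[-1, 0, 0, 1, 0, 0, 0], [-1, 0, 0, 2, 0, 0, 0], [-1, 0, 0, 3, 0, 0, 0], [-1, 0, 0, 3, 0, 0, 0], [-1, 0, 0, 3, 0, 0, 0]]

```text
t: 32.42
eef_pos: [0.5842, -0.2281, 0.0789]
tool_rot: [0.0, 0.999, -0.046, 0.0]
contact_force: [-0.2, -0.5, -1.9]
gripper_width: 0.58
grasp_force: 32.7
```

```bash
python3 go.py
```

```text
t 32.4 now [ 0.5842 -0.2281  0.0789] yaw -5.2 F [-0.2 -0.5 -1.9] w 0.58 g 32.7
```

>>> step_arm:
  increments:
    - [[-1, 0, 0, 0.7, 0, 0, 0], [-1, 0, 0, 1.4, 0, 0, 0], [-1, 0, 0, 1.4, 0, 0, 0], [-1, 0, 0, 1.4, 0, 0, 0]]

```text
t: 32.75
eef_pos: [0.5841, -0.228, 0.0776]
tool_rot: [0.0, 0.999, -0.046, 0.0]
contact_force: [-1.3, 0.4, 2.0]
gripper_width: 0.576
grasp_force: 32.9
```

Contact felt (Fz +2 N). Releasing and going for tin d.

>>> step_arm:
  increments:
    - [[-1, 0, 0, 0, 0, 0, 0], [0.25, 0, 0, 0, 0, 0, 0], [0.35, 0, 0, 0, 0, 0, 0], [0.45, 0, 0, 0, 0, 0, 0], [0.45, 0, 0, 0, 0, 0, 0], [0.45, 0, 0, 0, 0, 0, 0]]

```text
t: 33.25
eef_pos: [0.5841, -0.2279, 0.0773]
tool_rot: [-0.0, 0.999, -0.046, 0.0]
contact_force: [0.2, -0.2, 0.2]
gripper_width: 0.725
grasp_force: 0.0
```

>>> step_arm:
  increments:
    - [[0.45, 0, 0, -10, 0, 0, 0], [0.45, 0, 0, -30, 0, 0, 0], [0.45, 0, 0, -60, 0, 0, 0], [0.5, 0, 0, -95, 0, 0, 0], [0.5, 0, 0, -130, 0, 0, 0], [1, 0, 0, -130, 0, 0, 0]]

```text
t: 33.75
eef_pos: [0.5881, -0.2293, 0.216]
tool_rot: [0.002, 0.999, -0.046, 0.006]
contact_force: [0.4, -0.8, 0.5]
gripper_width: 0.867
grasp_force: 0.0
```

```bash
python3 go.py .5838,.1115,.2,-5 .5838,.1115,.036,-5; python3 -c "
from chk import *
chk('k11',{'d':G['d']},True)"
```

```text
t 33.8 now [ 0.5881 -0.2293  0.216 ] yaw -5.3 F [ 0.4 -0.8  0.5] w 0.87 g 0.0
[0.5838, 0.1115, 0.2, -5.0] -> [-36.0, -339.0, 15.0] [0.1, -0.7, -0.3] rows>= 9
[0.5838, 0.1115, 0.036, -5.0] -> [0.0, -0.0, 164.0] [0.0, -0.0, 0.0] rows>= 4
dial [ 0.5257 -0.3469] ptr -18.3 {-108: 26.6, -102: 41.4, -96: 49.2, -90: 53.3, -84: 51.1, -78: 41.0, -72: 27.6, -18: 46.1, -12: 51.2, -6: 66.9, 0: 67.0, 6: 42.9, 12: 39.9, 18: 40.9, 24: 42.2, 30: 41.1, 36: 38.5, 42: 38.4, 48: 40.1, 54: 41.7, 60: 37.6, 66: 36.2, 72: 37.7, 78: 40.8, 84: 42.2, 90: 36.7, 96: 35.9, 102: 36.9, 108: 41.5, 114: 42.2, 120: 37.1, 126: 36.5, 132: 38.9, 138: 46.0, 144: 46.9, 150: 40.3, 156: 40.6, 162: 40.8, 168: 44.2, 174: 26.6}
dial [ 0.5265 -0.3788] ptr -47.7 {-180: 57.3, -174: 62.3, -168: 69.6, -162: 74.5, -156: 74.7, -150: 73.3, -144: 71.0, -138: 71.1, -132: 70.9, -126: 70.3, -120: 71.7, -114: 72.2, -108: 71.0, -102: 70.6, -78: 67.4, -72: 66.1, -66: 66.3, -60: 69.7, -54: 74.1, -48: 75.9, -42: 76.0, -36: 76.2, -30: 75.8, -24: 74.0, -18: 70.7, -12: 70.7, -6: 69.1, 0: 55.9, 6: 41.2, 12: 30.3, 24: 22.0, 30: 51.5, 36: 68.9, 42: 71.1, 48: 71.8, 54: 77.1, 60: 95.5, 66: 118.9, 72: 135.2, 78: 142.7, 84: 146.1, 90: 146.9, 96: 147.6, 102: 145.5, 108: 141.6, 114: 132.6, 120: 125.7, 126: 119.6, 132: 113.8, 138: 117.9, 144: 129.2, 150: 139.4, 156: 137.6, 162: 110.5, 168: 73.5, 174: 53.2, 180: 53.1}
d ['[0.5825 0.1108] 2R 0.0647', '[0.5853 0.1134] 2R 0.0621']
```

Pointer has moved under load as expected (about -18°, 3 N) and d is unmoved.

>>> step_arm:
  increments:
    - [[1, -3, -30, 0, 0, 0, 0], [1, -7, -65, 0, 0, 0, 0], [1, -11, -103, 0, 0, 0, 0], [1, -15, -142, 0, 0, 0, 0], [1, -19, -181, 0, 0, 0, 0], [1, -23, -220, 0, 0, 0, 0], [1, -27, -259, 0, 0, 0, 0], [1, -30, -298, 5, 0, 0, 0], [1, -32, -330, 15, 0, 0, 0], [1, -32, -338, 25, 0, 0, 0]]

```text
t: 34.68
eef_pos: [0.5816, 0.1193, 0.1814]
tool_rot: [-0.002, 0.999, -0.041, -0.001]
contact_force: [0.4, 0.9, 1.0]
gripper_width: 1.001
grasp_force: 0.0
```

>>> step_arm:
  increments:
    - [[1, 0, 0, 15, 0, 0, 0], [1, 0, 0, 30, 0, 0, 0], [1, 0, 0, 30, 0, 0, 0], [1, 0, 0, 30, 0, 0, 0]]

```text
t: 35.02
eef_pos: [0.5818, 0.1108, 0.1509]
tool_rot: [0.001, 0.999, -0.046, -0.002]
contact_force: [-0.2, -0.2, -0.1]
gripper_width: 1.001
grasp_force: 0.0
```

```bash
python3 go.py .5838,.1115,.036,-5;python3 -c "
from chk import *
chk('k12',{'d':G['d']})"
```

```text
t 35.0 now [0.5818 0.1108 0.1509] yaw -5.3 F [-0.2 -0.2 -0.1] w 1.0 g 0.0
[0.5838, 0.1115, 0.036, -5.0] -> [2.0, -1.0, 115.0] [0.1, 0.2, -0.3] rows>= 3
d ['[0.5984 0.1113] 2R 0.1214', '[0.585  0.1135] 2R 0.0598']
```

>>> step_arm:
  increments:
    - [[1, 2, -1, 25, 0, 0, 0], [1, 2, -1, 50, 0, 0, 0], [1, 2, -1, 75, 0, 0, 0], [1, 2, -1, 95, 0, 0, 0], [1, 2, -1, 108, 0, 0, 0], [1, 2, -1, 113, 0, 0, 0], [1, 2, -1, 113, 0, 0, 0], [1, 2, -1, 113, 0, 0, 0]]

```text
t: 35.78
eef_pos: [0.586, 0.1125, 0.0404]
tool_rot: [-0.0, 0.999, -0.046, 0.001]
contact_force: [0.7, -0.1, 0.1]
gripper_width: 1.003
grasp_force: 0.0
```

>>> step_arm:
  increments:
    - [[-1, 0, 0, 0, 0, 0, 0], [-1, 0, 0, 0, 0, 0, 0], [-1, 0, 0, 0, 0, 0, 0], [-1, 0, 0, 0, 0, 0, 0], [-1, 0, 0, 0, 0, 0, 0], [-1, 0, 0, 0, 0, 0, 0]]
  force: 40

```text
t: 36.28
eef_pos: [0.5862, 0.1125, 0.041]
tool_rot: [-0.0, 0.999, -0.046, 0.001]
contact_force: [-1.1, -1.2, 5.5]
gripper_width: 0.761
grasp_force: 43.7
```

```bash
python3 go.py .5838,.1115,.24,-5 .5921,-.1168,.24,-5 
```

```text
t 36.3 now [0.5862 0.1125 0.041 ] yaw -5.2 F [-1.1 -1.2  5.5] w 0.76 g 43.7
[0.5838, 0.1115, 0.24, -5.0] -> [-2.0, 1.0, -199.0] [-0.0, -0.1, -0.2] rows>= 5
[0.5921, -0.1168, 0.24, -5.0] -> [29.0, 227.0, -0.0] [-0.0, -0.0, -0.0] rows>= 6
```

>>> step_arm:
  increments:
    - [[-1, 0, 0, -25, 0, 0, 0], [-1, 0, 0, -60, 0, 0, 0], [-1, 0, 0, -100, 0, 0, 0], [-1, 0, 0, -140, 0, 0, 0], [-1, 0, 0, -175, 0, 0, 0], [-1, 0, 0, -199, 0, 0, 0], [-1, 0, 0, -199, 0, 0, 0]]

```text
t: 36.87
eef_pos: [0.588, 0.1132, 0.2447]
tool_rot: [-0.002, 0.999, -0.046, 0.005]
contact_force: [1.4, 1.0, -4.4]
gripper_width: 0.762
grasp_force: 47.6
```

>>> step_arm:
  increments:
    - [[-1, 4, 30, 0, 0, 0, 0], [-1, 8, 65, 0, 0, 0, 0], [-1, 12, 100, 0, 0, 0, 0], [-1, 16, 135, 0, 0, 0, 0], [-1, 20, 170, 0, 0, 0, 0], [-1, 24, 200, 0, 0, 0, 0], [-1, 27, 220, 0, 0, 0, 0], [-1, 27, 228, 0, 0, 0, 0], [-1, 27, 228, 0, 0, 0, 0], [-1, 27, 228, 0, 0, 0, 0]]

```text
t: 37.7
eef_pos: [0.5905, -0.1161, 0.2372]
tool_rot: [-0.001, 0.999, -0.046, -0.001]
contact_force: [-0.1, -0.1, -4.6]
gripper_width: 0.763
grasp_force: 47.6
```

```bash
python3 go.py .5921,-.1168,.093,-5; python3 -c "
from chk import *
from rect import rect
shot('top','p1T');shot('scene','p1S')
im=[]
for f,box in(('p1T',(300,160,165,110)),('p1S',(120,120,150,120))):
    x,y,w,h=box; i=np.load(f'pics/{f}.npz')['image'][y:y+h,x:x+w].astype(np.uint8)[:,:,::-1]
    im.append(cv2.copyMakeBorder(cv2.convertScaleAbs(cv2.resize(i,None,fx=2.5,fy=2.5,interpolation=cv2.INTER_CUBIC),alpha=1.3),0,300-int(2.5*h),0,0,cv2.BORDER_CONSTANT))
cv2.imwrite('pics/p1.png',np.hstack(im))
"
```

```text
t 37.7 now [ 0.5905 -0.1161  0.2372] yaw -5.2 F [-0.1 -0.1 -4.6] w 0.76 g 47.6
[0.5921, -0.1168, 0.093, -5.0] -> [2.0, 1.0, 144.0] [-0.1, 0.1, -0.2] rows>= 4
```

View pics/p1.png

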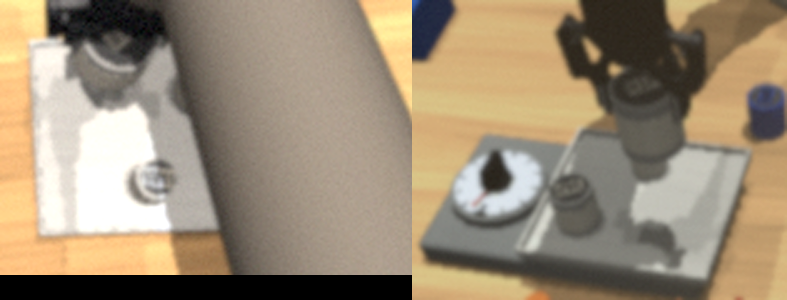

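The held tin d is over the pan (crop 645,120), b stands at (575,205), and a stands on the pan (top 155,180). Lowering d.

>>> step_arm:
  increments:
    - [[-1, 2, 1, 25, 0, 0, 0], [-1, 2, 1, 55, 0, 0, 0], [-1, 2, 1, 85, 0, 0, 0], [-1, 2, 1, 112, 0, 0, 0], [-1, 2, 1, 129, 0, 0, 0], [-1, 2, 1, 136, 0, 0, 0], [-1, 2, 1, 140, 0, 0, 0], [-1, 2, 1, 142, 0, 0, 0], [-1, 2, 1, 143, 0, 0, 0], [-1, 2, 1, 143, 0, 0, 0]]

```text
t: 38.63
eef_pos: [0.5941, -0.1182, 0.0965]
tool_rot: [0.0, 0.999, -0.046, 0.001]
contact_force: [0.4, -0.5, -3.5]
gripper_width: 0.757
grasp_force: 47.5
```

>>> step_arm:
  increments:
    - [[-1, 0, 0, 1, 0, 0, 0], [-1, 0, 0, 2, 0, 0, 0], [-1, 0, 0, 3, 0, 0, 0], [-1, 0, 0, 3, 0, 0, 0], [-1, 0, 0, 3, 0, 0, 0]]

```text
t: 39.05
eef_pos: [0.5931, -0.1184, 0.0924]
tool_rot: [-0.0, 0.999, -0.046, 0.0]
contact_force: [0.2, -0.3, -4.1]
gripper_width: 0.759
grasp_force: 47.5
```

>>> step_arm:
  increments:
    - [[-1, 0, 0, 1, 0, 0, 0], [-1, 0, 0, 2, 0, 0, 0], [-1, 0, 0, 3, 0, 0, 0], [-1, 0, 0, 3.5, 0, 0, 0], [-1, 0, 0, 3.5, 0, 0, 0], [-1, 0, 0, 3.5, 0, 0, 0]]

```text
t: 39.55
eef_pos: [0.5931, -0.1183, 0.0889]
tool_rot: [-0.0, 0.999, -0.046, -0.0]
contact_force: [0.3, -0.1, -2.9]
gripper_width: 0.763
grasp_force: 47.5
```

>>> step_arm:
  increments:
    - [[-1, 0, 0, 0.7, 0, 0, 0], [-1, 0, 0, 1.4, 0, 0, 0], [-1, 0, 0, 1.4, 0, 0, 0], [-1, 0, 0, 1.4, 0, 0, 0]]

```text
t: 39.88
eef_pos: [0.5931, -0.1184, 0.0876]
tool_rot: [0.0, 0.999, -0.046, 0.0]
contact_force: [-2.9, 0.4, 0.2]
gripper_width: 0.765
grasp_force: 47.7
```

Contact made (Fz from -3 to 0 N). Releasing and clearing away.

>>> step_arm:
  increments:
    - [[-1, 0, 0, 0.7, 0, 0, 0], [-1, 0, 0, 0.7, 0, 0, 0], [0.6, 0, 0, 0.7, 0, 0, 0], [0.7, 0, 0, 0.7, 0, 0, 0], [0.8, 0, 0, 0.7, 0, 0, 0], [0.8, 0, 0, 0.7, 0, 0, 0], [0.8, 0, 0, 0.7, 0, 0, 0]]

```text
t: 40.47
eef_pos: [0.5933, -0.1183, 0.0868]
tool_rot: [0.0, 0.999, -0.046, 0.0]
contact_force: [0.1, 0.7, 0.0]
gripper_width: 0.896
grasp_force: 0.0
```

>>> step_arm:
  increments:
    - [[0.8, 0, 0, -10, 0, 0, 0], [0.8, 0, 0, -30, 0, 0, 0], [0.8, 0, 0, -60, 0, 0, 0], [0.8, 0, 0, -100, 0, 0, 0], [0.8, 0, 0, -140, 0, 0, 0], [0.8, 0, 0, -170, 0, 0, 0], [0.8, 0, 0, -170, 0, 0, 0]]

```text
t: 41.05
eef_pos: [0.5969, -0.1188, 0.2652]
tool_rot: [0.0, 0.999, -0.046, 0.007]
contact_force: [2.7, -0.0, 0.2]
gripper_width: 0.898
grasp_force: 0.0
```

>>> step_arm:
  increments:
    - [[0.8, 0, -40, 0, 0, 0, 0], [0.8, -5, -80, 0, 0, 0, 0], [0.8, -10, -120, 0, 0, 0, 0], [0.8, -15, -160, 0, 0, 0, 0], [0.8, -20, -200, 0, 0, 0, 0], [0.8, -20, -240, 0, 0, 0, 0], [0.8, -20, -260, 0, 0, 0, 0], [0.8, -20, -260, 0, 0, 0, 0]]

```text
t: 41.72
eef_pos: [0.5959, 0.15, 0.2573]
tool_rot: [-0.002, 0.999, -0.041, 0.0]
contact_force: [0.3, -0.6, -0.7]
gripper_width: 0.899
grasp_force: 0.0
```

```bash
python3 go.py; python3 -c "
from chk import *
chk('k13',{'a':(.4925,-.165,.099,16),'b':(.584,-.228,.109,18),'d':(.593,-.118,.129,24)},True)
im=[]
for f,box in(('k13T',(300,160,165,110)),('k13S',(120,120,150,120)),('k13S',(385,160,60,80)),('k13T',(90,225,70,85))):
    x,y,w,h=box; i=np.load(f'pics/{f}.npz')['image'][y:y+h,x:x+w].astype(np.uint8)[:,:,::-1]
    im.append(cv2.copyMakeBorder(cv2.convertScaleAbs(cv2.resize(i,None,fx=2.4,fy=2.4,interpolation=cv2.INTER_CUBIC),alpha=1.3),0,300-int(2.4*h),0,0,cv2.BORDER_CONSTANT)[:290])
r1=np.hstack(im[:2]);r2=np.hstack(im[2:]);r2=cv2.copyMakeBorder(r2,0,0,0,r1.shape[1]-r2.shape[1],cv2.BORDER_CONSTANT)
cv2.imwrite('pics/k13.png',np.vstack([r1,r2]))
"
```

```text
t 41.7 now [0.5959 0.15   0.2573] yaw -4.7 F [ 0.3 -0.6 -0.7] w 0.9 g 0.0
dial [ 0.5285 -0.3459] ptr -45.4 {-6: 26.4}
dial [ 0.5281 -0.3433] ptr 0.0 {-174: 27.1, -168: 76.9, -162: 127.0, -156: 136.0, -150: 117.3, -144: 79.5, -138: 43.1, -132: 22.1, -48: 23.7, -42: 24.8, -12: 20.9, -6: 45.3, 0: 33.8}
a ['[ 0.5025 -0.1717] 2R 0.0644', '[ 0.5109 -0.1695] 2R 0.0802']
b ['[ 0.5892 -0.2347] 2R 0.0718', '[ 0.5554 -0.2458] 2R 0.0869']
d ['[ 0.5884 -0.1247] 2R 0.0962', '[ 0.5669 -0.1299] 2R 0.1310']
```

View pics/k13.png

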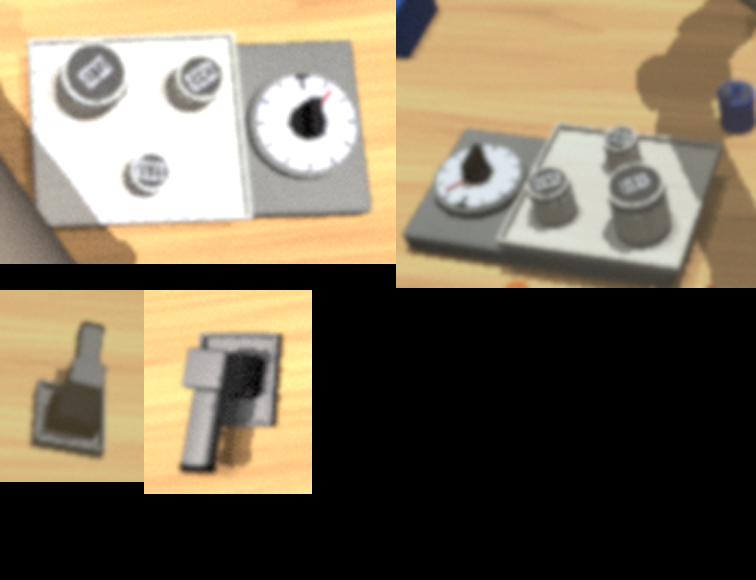

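Everything is in place: d, b and a stand upright on the pan at top-crop (95,75), (200,80) and (150,172). The tare mark is at -6° with only the pointer moved by the load (323,98), and the scanner is in its cradle. Handing in.

>>> step_arm:
  increments:
    - [[0.8, 0, 0, 0, 0, 0, 0], [0.8, 0, 0, 0, 0, 0, 0], [0.8, 0, 0, 0, 0, 0, 0], [0.8, 0, 0, 0, 0, 0, 0], [0.8, 0, 0, 0, 0, 0, 0], [0.8, 0, 0, 0, 0, 0, 0]]

```text
t: 42.32
eef_pos: [0.597, 0.142, 0.2568]
tool_rot: [0.0, 0.999, -0.046, 0.0]
contact_force: [-0.2, 0.3, 0.2]
gripper_width: 0.899
grasp_force: 0.0
```

```bash
python3 -c "
from station import bot
print(bot.hand_in())"
```

```text
the job is handed in; nothing more can be done
None
```

The job is handed in, though the hand-in returned no verdict: tare at zero, tins a, b and d scanned from smallest to largest (tin c was absent), scanner back in its cradle, and the three tins upright on the pan.

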